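# Hang the squeegee behind the drop keeper of its hook

### The arm

A 7-joint arm with a two-finger parallel gripper is mounted at the origin on a cart in front of the work surface, level with it; the furniture and walls round the work are solid. World frame = base frame: x ahead of the robot, y to its left, z up, the work surface at z = 0. Lengths are in m, angles in degrees, forces in N, time in s.
With the tool pointing down it reaches from about 0.425 to 0.95 m from the base axis. Payload 16.7 kg.
Tool frame: the origin (TCP) lies midway between the tips of the shut fingers; the grasp point (between the pads) lies 19 mm behind it; z points along the fingers, y is the direction in which the jaws open and shut (so a half turn about z gives the same grasp; the last joint's range is limited). The gripper opens to 94 mm and grips with 3 to 60 N. Pads are 16 mm wide; open, the fingers measure 119 mm over their backs; the gripper's body (75 mm by 177 mm) begins 78 mm behind the grasp point.
Start: joints at [-85.342, 24.414, 4.234, 92.017, -1.954, 63.644, -3.845], TCP at [0.154, 0.657, 0.205] pointing down, gripper open.
Joint ranges: [-163.25, 163.25], [-28.42, 122.38], [-70.27, 78.77], [12.13, 141.07], [-58.53, 238.53], [9.26, 117.41], [-156.51, 156.51]. Speed limits (degrees/s): [108.29, 108.29, 136.94, 136.94, 172.46, 172.46, 172.46].

### API

Orientations are given as [roll, pitch, yaw] about the fixed x, y, z axes, in that order (R = Rz(yaw) Ry(pitch) Rx(roll)).
In Python, from cell import read_state, imaging, manip gives the robot as it stands.
- The arm moves only by the shell command python3 -m handwheel 'ROWS' [FORCE]. ROWS is JSON, a list of rows, each an object of numbers: "ax", "ay", "az": the turn, a rotation vector about the tool's x, y, z each as a share of 8 degrees, from -1 to 1; "dx", "dy", "dz": the shift along the tool's x, y, z each as a share of 0.05 m, from -1 to 1; "grip": the closure, from 0 (fully open) to 1 (shut). A call has 1 to 5 rows; each row shifts and turns the commanded pose from where the row before left it, along the tool's axes as they then stand; what a row does not reach is not made up. A row lasts 1/8 s, in which the tool goes at most 62.5 mm and 10.7 degrees, less where a joint would pass 70% of its speed; a pose out of reach is approached as far as the arm can. A call with a number of a shift or a turn outside -1 to 1 is refused whole. A call with a gripper value outside its range is refused whole. The fingers move at their own pace and stop on an object; FORCE is the grip in N (left out, the last holds). Time passes only in rows, so rows that do not move let the fingers close. It gives the time, the measured TCP pose, the force and the opening at its end, in the units of the state.
- read_state(): the state, without advancing time (a new reading comes with each control period).
- imaging.read_camera(name): name is "scene" or "top" or "wrist"; returns the picture (400x640x3 uint8, red, green, blue); there is no depth.
- imaging.camera_model(name): a dict with "mtx" (3x3 intrinsics, pixels), "rvec" (rotation vector, rad) and "tvec" (3), from world to camera coordinates, as OpenCV has them; the wrist camera has in their place "hand_eye" (4x4, takes a point from camera to tool coordinates, whose origin is the TCP and whose axes are the flange's). Camera axes: x right, y down, z forward; pixel columns grow to the right and rows downward; lengths in m; the calibration is good to about 2 mm. A picture is of the moment at which its call begins: read the wrist's pose just before it. camera_model takes no time and is no camera call.
- manip.finish_job(): hands the job in, once; it reports no verdict.
Trained networks look in the newest picture that a camera, given by its name, has taken for a name from the list of things; names that differ only in an ending like _2 or _b are one class to them, and where a whole thing is asked for, a point or a joint stands for the part that bears it (a point fixed in the world has none). Each returns a list of dicts, best first, with "p" (0 to 1); they miss things now and then, are a little off and sometimes report something else, mostly with a low value. They report only what shows in the picture. A call takes as long as a camera call.
- imaging.trace(thing, camera): "pixels" (400x640 bool, what is visible of it) and "bbox" ([left, top, right, bottom] in pixels, round what is visible of it).
The state is a dict: "time": time; "qpos": joint angles; "qd": joint speeds; "joint_efforts": joint torques, N m; "tcp_pos": TCP position; "ee_rot": TCP orientation; "ft_force": force on the tool from outside, world axes, zero at the start; "ft_torque": the same for the moment, N m; "opening": opening from 0.0 (shut) to 1.0 (fully open).
Only numpy, scipy, OpenCV 4.12 (cv2) and the standard library are available. Lean on these libraries where they do the work, as an engineer would, in place of code of your own. Each camera call takes 0.05 s, during which the arm holds its last target.

### The job

The washed squeegee stands in its drip rest: lift it out and hang it by the round bar of its handle on the peg of the hook stand. Push the bar in under the loose keeper flap until you feel it bear on the two rubber stops and the flap has dropped in front of it, then tug it back lightly, with about half a kilo (5 N), to prove that the flap holds, and leave it hanging freely on the peg. Go gently: never push, pull or lower it against the stand with more than 12 N, let the rubber blade touch nothing, and leave the jars and the tape where they are.

Things in the scene. Friction and masses are not known exactly. Their poses are not given: they have to be found in the camera images.
- squeegee_grip (a point): Where to grip the squeegee (0.16 to 0.26 kg): midway between the upper ends of the two flat aluminium side arms of its handle, 12 mm above the bar's axis. z up the handle, y along bar and blade. The arms' outer faces are 56 mm apart along y, 22 mm wide in x; the arms end 12 mm above this point. Grip from above across these outer faces, so that the fingers stay beside the peg.
- squeegee_bar (a point): Centre of the squeegee's wooden cross bar: 14 mm thick, 44 mm long along y between the arms; the opening under it is 47 mm high. Axes as squeegee_grip. The aluminium blade holder (18 x 104 mm, 30 mm high) begins 54 mm below this point; the edge of the rubber blade (70 mm wide) lies 98 mm below it.
- drip_rest: Fixed grey tray, 78 x 136 mm, with two notched aluminium cheeks 48 mm high, 92 mm apart along its y; the ends of the squeegee's holder lie in the notches (1.5 mm play each side in x), the blade hangs free between. Origin: centre of the underside; there the bar's centre stands at z = 114 mm. Lift straight up by at least 40 mm to clear it.
- hook_stand: Fixed grey hook stand. Origin: centre of the base plate's underside (105 x 95 mm); x along the peg from free tip to post, z up. Peg: steel rod 12 mm thick, axis at y = 0, z = 160 mm, tip at x = -50 mm, post's face at x = 30 mm, post's top at z = 182 mm. A bar lying on the peg has its centre at z = 173 mm; pulled against the closed keeper it is at x = -2.5 mm.
- peg_tip (a point): Centre of the peg's free end; axes as hook_stand. Two rubber-tipped stop screws (10 mm thick, 31 mm apart in y) stand out of the post at z = 173 mm of hook_stand. They are set by hand: they meet the bar with its centre somewhere from x = -1 to +8 mm of hook_stand, which must be felt. They hardly yield: the force rises by some 5 to 20 N per mm. So it does against the keeper.
- keeper (a joint): Gravity keeper: bent steel strip over the peg, pivot at x = 26, z = 173 mm of hook_stand; 0 rad is down, its nose just over the peg; it grows to 1.0 as the nose rises. No spring, 0.08 kg. Its front slopes from x = -35, z = 186 down to the nose at x = -11, z = 166: a bar slid in 0 to 5 mm above the peg lifts it to about 0.5 rad with 1 to 2 N; past x = -2 mm it drops in front of the bar.
- ink_jar: Bystander: white ink jar, 54 mm in diameter, 55 mm high. Origin: centre of its underside.
- hardener_pot: Bystander: slim pot with blue lid, 38 mm in diameter, 66 mm high. Origin: centre of its underside.
- masking_tape: Bystander: roll of beige tape lying flat, 70 mm in diameter, 25 mm high. Origin: centre of its underside.

How it is judged:
By the outcome, as a careful person would: the job done as asked, in the order asked, and still so for the second after the job is handed in, with the robot touching nothing.
It also fails if it takes over 67 s, if anything falls off the work surface, if the arm or the gripper's body presses on something with over 40 N, if the wrist force passes 120 N, or if a joint passes its speed limit or range.

## Working session

There is one attempt and no reset: what is moved stays moved. The work goes in short steps, Python scripts to look and compute and a shell command to move; the robot and the scene stay as the last step left them, time stands still between calls to the robot, and variables do not carry over. Pictures are saved under pics/ and viewed, and the job is handed in when it is done.

```bash
mkdir -p pics; ls
python3 - <<'E'
from cell import read_state, imaging, manip
import cv2,numpy as np
s=read_state();print(s)
for n in ["scene","top"]:
    im=imaging.read_camera(n);cv2.imwrite(f"pics/{n}0.png",im[:,:,::-1]);print(n,imaging.camera_model(n))
    for t in ["squeegee_grip","drip_rest","hook_stand","keeper","ink_jar","hardener_pot","masking_tape"]:
        r=imaging.trace(t,n)
        print(t,[(round(d['p'],2),[int(v) for v in d['bbox']]) for d in r][:2])
print(imaging.camera_model("wrist"))
E
```

```text
pics
{'time': 0.0, 'qpos': array([-85.34154974,  24.44823266,   4.23086141,  92.05101794,
        -1.95440467,  63.64558343,  -3.84399609]), 'qd': array([ 0.0459593 ,  0.0768795 , -0.01598378,  0.05217791, -0.043326  ,
       -0.03620512, -0.07532751]), 'joint_efforts': array([ 5.44882041e-04, -9.35800910e+01,  3.66685018e+00, -4.54208779e+01,
       -4.87476226e-02,  1.97955599e-02,  8.96708184e-05]), 'tcp_pos': array([0.15433474, 0.65666695, 0.20480131]), 'ee_rot': array([-1.79927441e+02,  4.48134491e-03,  1.66774759e+02]), 'ft_force': array([0.00262744, 0.56145002, 0.33132184]), 'ft_torque': array([ 0.00835261, -0.01306952, -0.01046632]), 'opening': 1.0001432588163766}
scene {'mtx': array([[435.19884909,   0.        , 322.94195607],
       [  0.        , 435.19884909, 191.55360875],
       [  0.        ,   0.        ,   1.        ]]), 'rvec': array([ 0.58556524, -2.450046  ,  1.4000609 ]), 'tvec': array([0.38139205, 0.36703394, 0.45465761])}
squeegee_grip [(0.64, [318, 207, 352, 283])]
drip_rest [(0.81, [300, 242, 367, 303])]
hook_stand [(0.65, [213, 183, 294, 286])]
keeper [(0.78
[... 599 characters left out ...]
68, [247, 152, 260, 184])]
ink_jar [(0.74, [360, 189, 384, 212])]
hardener_pot [(0.94, [377, 159, 402, 180]), (0.55, [246, 149, 262, 186])]
masking_tape [(0.81, [344, 142, 377, 177])]
{'mtx': array([[314.23627375,   0.        , 320.65219619],
       [  0.        , 314.23627375, 199.3215519 ],
       [  0.        ,   0.        ,   1.        ]]), 'hand_eye': array([[-3.97393401e-04, -9.67566196e-01, -2.52617295e-01,
         7.29238556e-02],
       [ 9.99999920e-01, -3.71322042e-04, -1.50879269e-04,
         1.64474716e-04],
       [ 5.21833110e-05, -2.52617335e-01,  9.67566266e-01,
        -1.79811553e-01],
       [ 0.00000000e+00,  0.00000000e+00,  0.00000000e+00,
         1.00000000e+00]])}
```

View pics/scene0.png

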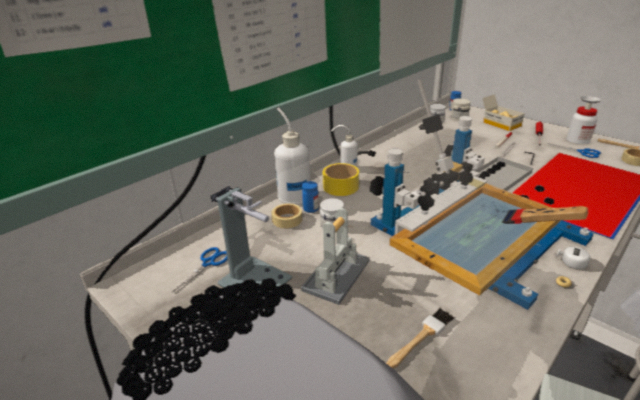

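View pics/top0.png

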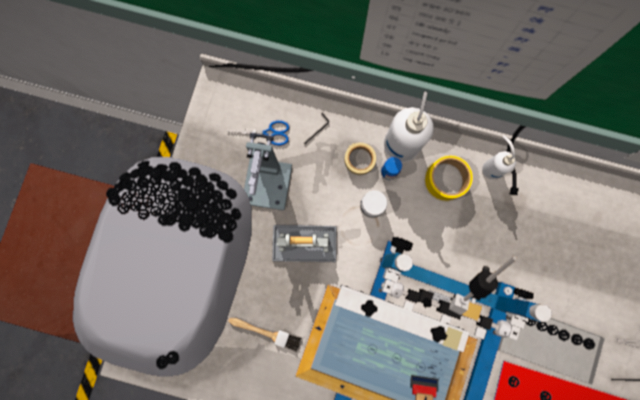

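```bash
cat > h.py <<'E'
from cell import read_state, imaging, manip
import cv2,numpy as np
from scipy.spatial.transform import Rotation as R
def cam(n,s=None):
    m=imaging.camera_model(n);K=m['mtx']
    if n!='wrist':
        Rm=cv2.Rodrigues(np.array(m['rvec']))[0];t=np.array(m['tvec']).reshape(3)
        return K,Rm,t
    s=s or read_state()
    T=np.eye(4);T[:3,:3]=R.from_euler('xyz',s['ee_rot'],degrees=True).as_matrix();T[:3,3]=s['tcp_pos']
    C=np.linalg.inv(T@m['hand_eye']);return K,C[:3,:3],C[:3,3]
def ray(c,uv):
    K,Rm,t=c
    d=Rm.T@np.linalg.solve(K,[uv[0],uv[1],1.]);o=-Rm.T@t
    return o,d/np.linalg.norm(d)
def at_z(c,uv,z):
    o,d=ray(c,uv);return o+d*(z-o[2])/d[2]
def tri(cs,uvs):
    A=0;b=0
    for c,u in zip(cs,uvs):
        o,d=ray(c,u);P=np.eye(3)-np.outer(d,d);A=A+P;b=b+P@o
    X=np.linalg.solve(A,b)
    return X,[proj(c,X)-np.array(u) for c,u in zip(cs,uvs)]
def proj(c,X):
    K,Rm,t=c;X=np.atleast_2d(X);p=(X@Rm.T+t)@K.T;q=p[:,:2]/p[:,2:]
    return q[0] if len(q)==1 else q
def crop(im,x0,y0,x1,y1,f,name):
    cv2.imwrite(name,cv2.resize(im[y0:y1,x0:x1],None,fx=f,fy=f,interpolation=cv2.INTER_CUBIC)[:,:,::-1])
E
python3 - <<'E'
from h import *
c=cam('top');s=cam('scene')
for n,cc in (('top',c),('scene',s)):
    print(n,'at',-cc[1].T@cc[2])
im=cv2.imread('pics/top0.png')[:,:,::-1];crop(im,230,110,360,280,4.5*0.75,'pics/top0c.png')
im=cv2.imread('pics/scene0.png')[:,:,::-1];crop(im,200,170,380,310,4,'pics/scene0c.png')
for nm,uv,z in (('bar',(303,240),.12),('rest',(305,244),0.01),('stand base',(270,190),0.01),('ink',(374,203),.055),('pot',(391,167),.066),('tape',(361,158),.025)):
    print(nm,at_z(c,uv,z).round(3))
E
```

```text
top at [ 0.46575906 -0.24977546  0.96740638]
scene at [0.22907376 0.35574424 0.55485007]
bar [ 0.514 -0.216  0.12 ]
rest [ 0.512 -0.216  0.01 ]
stand base [ 0.629 -0.139  0.01 ]
ink [ 0.595 -0.359  0.055]
pot [ 0.669 -0.394  0.066]
tape [ 0.698 -0.336  0.025]
```

View pics/top0c.png

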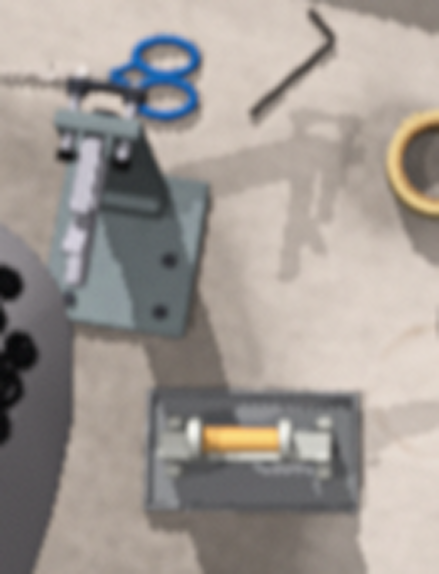

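View pics/scene0c.png

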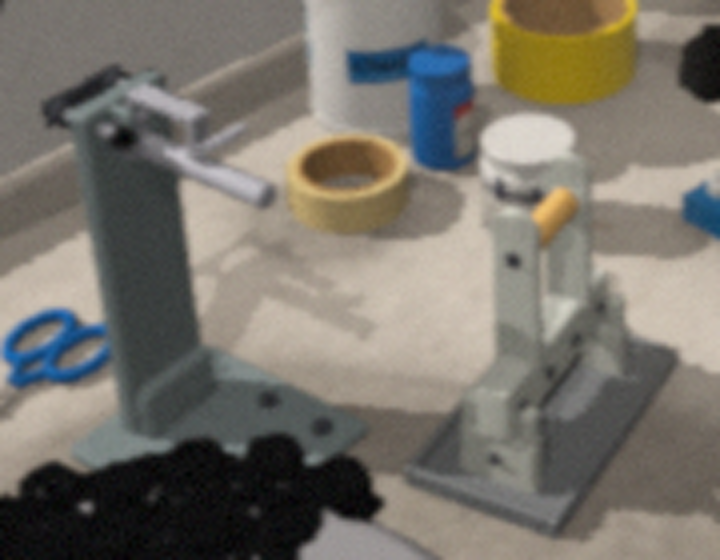

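Run:
```python
from h import *
c=cam('top');s=cam('scene')
f=lambda x,y:(230+x/3.375-.35,110+y/3.375-.35)
g=lambda x,y:(200+x/4-.4,170+y/4-.4)
a=at_z(c,f(205,437),.114);b=at_z(c,f(280,440),.114);print('bar',a,b,(a+b)/2,np.linalg.norm(a-b),np.degrees(np.arctan2(*(a-b)[:2][::-1])))
co=[at_z(c,f(*p),.010) for p in ((155,390),(360,395),(357,512),(147,510))]
print(np.array(co).round(4),np.mean(co,0));
for i in range(4):
    d=co[i]-co[(i+1)%4];print(np.linalg.norm(d).round(4),np.degrees(np.arctan2(d[1],d[0])).round(1))
print('pegtip',tri([c,s],[f(73,283),g(265,192)]))
a=at_z(c,f(208,182),.008);b=at_z(c,f(183,333),.008);print('base edge',a,b,np.linalg.norm(a-b),np.degrees(np.arctan2(*(a-b)[:2][::-1])))
a=at_z(c,f(93,140),.160);b=at_z(c,f(73,283),.160);print('peg',a,b,np.linalg.norm(a-b),np.degrees(np.arctan2(*(a-b)[:2][::-1])))
```

```text
bar [ 0.51613832 -0.19141742  0.114     ] [ 0.51455502 -0.23386031  0.114     ] [ 0.51534667 -0.21263886  0.114     ] 0.04247240919630735 87.8636047015423
[[ 0.5521 -0.1521  0.01  ]
 [ 0.5493 -0.2828  0.01  ]
 [ 0.4753 -0.2808  0.01  ]
 [ 0.4763 -0.1484  0.01  ]] [ 0.51323311 -0.21603189  0.01      ]
0.1308 88.8
0.0741 -1.5
0.1324 -90.4
0.0759 177.3
pegtip (array([ 0.59610966, -0.12234924,  0.16276562]), [array([0.02634991, 0.04717298]), array([-0.05984386, -0.00859868])])
base edge [ 0.68839493 -0.18381102  0.008     ] [ 0.58905365 -0.16912254  0.008     ] 0.10042131732136333 -8.410744388290336
peg [ 0.67641871 -0.13072413  0.16      ] [ 0.59664499 -0.12186082  0.16      ] 0.08026458514231996 -6.339887871110062
```

```bash
python3 -m handwheel '[{"dx":-0.9,"dy":-0.6,"dz":-0.5},{"dx":-0.9,"dy":-0.6,"dz":-0.5},{"dx":-0.9,"dy":-0.6,"dz":-0.5},{"dx":-0.9,"dy":-0.6,"dz":-0.5},{"dx":-0.9,"dy":-0.6,"dz":-0.4}]'; python3 -c "
from h import *
print(read_state()['qpos'].round(1))"
```

```text
[-85.3  24.4   4.2  92.   -2.   63.6  -3.8]$[0]: bad value
```

```bash
python3 -m handwheel '[{"ax":0,"ay":0,"az":0,"dx":-0.9,"dy":-0.6,"dz":-0.5,"grip":0},{"ax":0,"ay":0,"az":0,"dx":-0.9,"dy":-0.6,"dz":-0.5,"grip":0},{"ax":0,"ay":0,"az":0,"dx":-0.9,"dy":-0.6,"dz":-0.5,"grip":0},{"ax":0,"ay":0,"az":0,"dx":-0.9,"dy":-0.6,"dz":-0.5,"grip":0},{"ax":0,"ay":0,"az":0,"dx":-0.9,"dy":-0.6,"dz":-0.4,"grip":0}]'; python3 -c "
from h import *
print(read_state()['qpos'].round(1))"
```

```text
time: 1.42
tcp_pos: [0.3403, 0.4582, 0.3268]
ee_rot: [179.9, 0.0, 166.8]
ft_force: [1.3, -0.6, 0.4]
opening: 1.001
[-69.1   9.5  10.7  97.2  -1.8  73.5  18.7]
```

```bash
for i in 1 2; do python3 -m handwheel '[{"ax":0,"ay":0,"az":0,"dx":-0.45,"dy":-1,"dz":0,"grip":0},{"ax":0,"ay":0,"az":0,"dx":-0.45,"dy":-1,"dz":0,"grip":0},{"ax":0,"ay":0,"az":0,"dx":-0.45,"dy":-1,"dz":0,"grip":0},{"ax":0,"ay":0,"az":0,"dx":-0.45,"dy":-1,"dz":0,"grip":0},{"ax":0,"ay":0,"az":0,"dx":-0.45,"dy":-1,"dz":0,"grip":0}]'; done; python3 -c "
from h import *
print(read_state()['qpos'].round(1))"
```

```text
time: 2.05
tcp_pos: [0.3916, 0.1886, 0.3257]
ee_rot: [180.0, 0.0, 166.8]
ft_force: [0.5, -0.3, 0.0]
opening: 0.999
time: 2.68
tcp_pos: [0.4438, -0.0805, 0.3258]
ee_rot: [179.9, 0.0, 166.8]
ft_force: [0.3, 0.5, -0.0]
opening: 0.999
[-44.3  -7.2  43.1 111.8   5.1  73.5  73.9]
```

```bash
python3 -m handwheel '[{"ax":0,"ay":0,"az":0,"dx":-0.3,"dy":-0.7,"dz":0,"grip":0},{"ax":0,"ay":0,"az":-0.73,"dx":-0.3,"dy":-0.7,"dz":0,"grip":0},{"ax":0,"ay":0,"az":-0.74,"dx":-0.2,"dy":-0.7,"dz":0,"grip":0},{"ax":0,"ay":0,"az":0,"dx":0,"dy":0,"dz":0,"grip":0}]';  python3 - <<'E'
from h import *
s=read_state();print(s['qpos'].round(1),s['tcp_pos'],s['ee_rot'])
im=imaging.read_camera('wrist');np.save('w1.npy',np.r_[s['tcp_pos'],s['ee_rot']])
cv2.imwrite('pics/w1.png',im[:,:,::-1])
E
```

```text
time: 3.18
tcp_pos: [0.4621, -0.1921, 0.3256]
ee_rot: [-179.9, 0.0, 178.4]
ft_force: [-1.0, 0.2, 0.2]
opening: 1.001
[-39.3   0.7  56.4 107.   -0.5  72.6 105.7] [ 0.46212962 -0.19205226  0.32564301] [-1.79933082e+02  3.42290249e-03  1.78419580e+02]
```

View pics/w1.png

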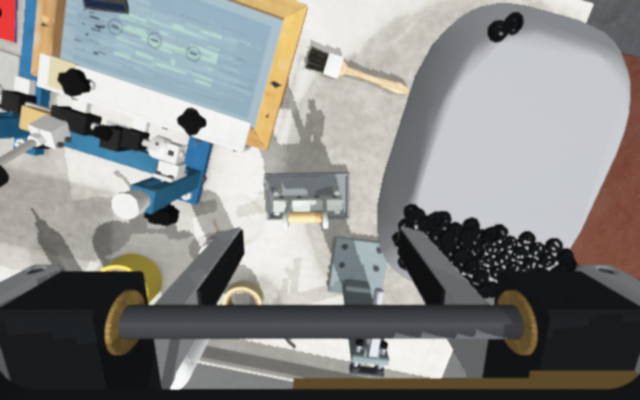

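Run:
```python
from h import *
w=np.load('w1.npy');sw=dict(tcp_pos=w[:3],ee_rot=w[3:])
c=cam('top');s=cam('scene');w=cam('wrist',sw)
print(-w[1].T@w[2])
print(tri([c,w],[(167,358),(505,26)]))
print(tri([c,w],[(240,240),(400,215)]))
print('bar tri',tri([c,w],[(301.7-.3,239.6),(304.5,217)]))
im=cv2.imread('pics/w1.png')[:,:,::-1];crop(im,250,150,410,390,2.5,'pics/w1c.png')
```

```text
[ 0.3892558  -0.18974491  0.50545007]
(array([0.28566115, 0.04807414, 0.06183515]), [array([0.12869723, 1.24961329]), array([0.02557806, 2.02658723])])
(array([ 0.51313985, -0.09475342,  0.12262165]), [array([-1.2425826 ,  0.31669309]), array([-1.85609293,  0.42527249])])
bar tri (array([ 0.51475556, -0.21362382,  0.11537418]), [array([0.58754335, 0.24588377]), array([0.87171953, 0.33230378])])
```

View pics/w1c.png

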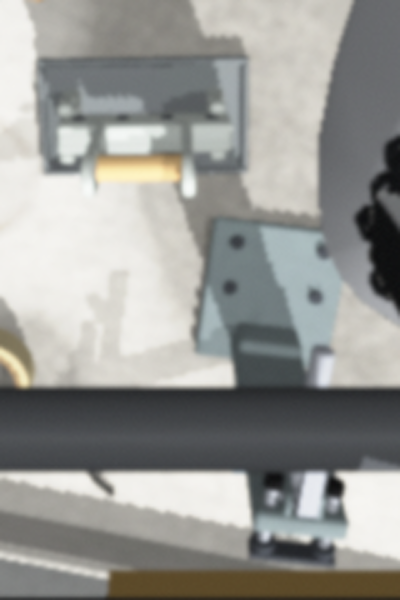

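Run:
```python
from h import *
w=np.load('w1.npy');sw=dict(tcp_pos=w[:3],ee_rot=w[3:])
c=cam('top');s=cam('scene');w=cam('wrist',sw)
X=tri([c,w],[(236,213.7),(398,238)]);print(X,proj(s,X[0]))
X=tri([c,w],[(233,193),(406,264)]);print(X,proj(s,X[0]))
im=cv2.imread('pics/w1.png')[:,:,::-1];crop(im,370,190,470,300,5,'pics/w1d.png')
im=cv2.imread('pics/top0.png')[:,:,::-1];crop(im,180,150,280,260,5,'pics/top0d.png')
print(imaging.trace('ink_jar','top')[0]['bbox'])
```

```text
(array([ 0.57185513, -0.07559271,  0.05321334]), [array([ 0.44335483, -0.0766294 ]), array([ 0.59826264, -0.08823859])]) [267.99378958 290.3644301 ]
(array([ 0.61347749, -0.06617734,  0.05890877]), [array([-1.02744531,  0.20497901]), array([-1.37800524,  0.2270361 ])]) [243.81964095 283.66550903]
[360.6, 189.8, 384.8, 212.4]
```

View pics/w1d.png

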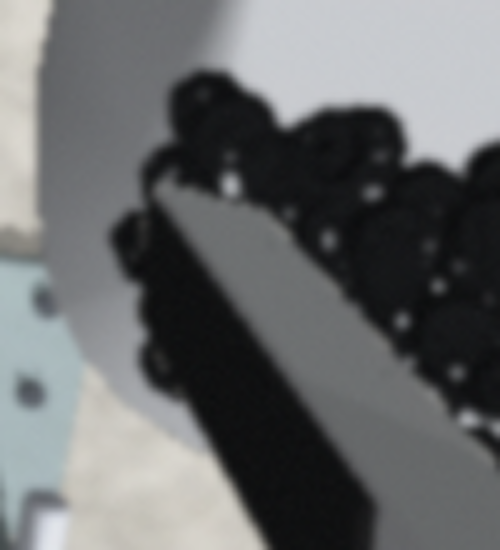

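View pics/top0d.png

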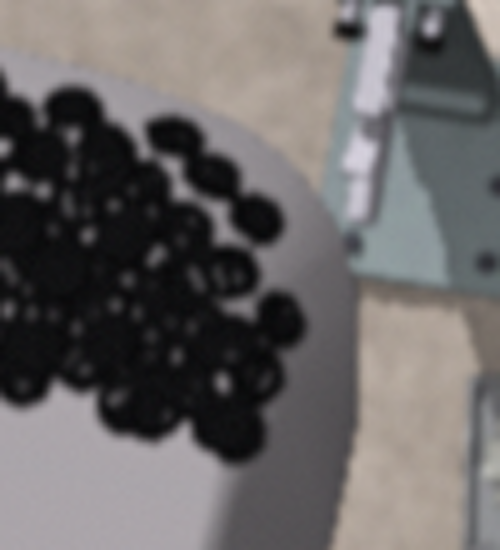

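Run:
```python
from h import *
c=cam('top');s=cam('scene')
for uv in ((240,213),(236,193),(230,230),(222,185),(250,205)):
    for z in (0,.03,.05,.06,.07,.08,.1):
        X=at_z(c,uv,z);print(uv,z,X.round(3),proj(s,X).round(0))
im=cv2.imread('pics/scene0.png')[:,:,::-1];crop(im,110,250,390,400,2.8,'pics/scene0d.png')
```

```text
(240, 213) 0 [ 0.579 -0.073  0.   ] [266. 313.]
(240, 213) 0.03 [ 0.576 -0.079  0.03 ] [268. 299.]
(240, 213) 0.05 [ 0.574 -0.082  0.05 ] [270. 289.]
(240, 213) 0.06 [ 0.572 -0.084  0.06 ] [270. 284.]
(240, 213) 0.07 [ 0.571 -0.086  0.07 ] [271. 279.]
(240, 213) 0.08 [ 0.57  -0.088  0.08 ] [272. 274.]
(240, 213) 0.1 [ 0.568 -0.091  0.1  ] [273. 263.]
(236, 193) 0 [ 0.624 -0.063  0.   ] [242. 309.]
(236, 193) 0.03 [ 0.619 -0.069  0.03 ] [244. 295.]
(236, 193) 0.05 [ 0.615 -0.073  0.05 ] [246. 285.]
(236, 193) 0.06 [ 0.614 -0.075  0.06 ] [247. 280.]
(236, 193) 0.07 [ 0.612 -0.077  0.07 ] [247. 275.]
(236, 193) 0.08 [ 0.611 -0.079  0.08 ] [248. 270.]
(236, 193) 0.1 [ 0.607 -0.082  0.1  ] [250. 260.]
(230, 230) 0 [ 0.542 -0.053  0.   ] [278. 329.]
(230, 230) 0.03 [ 0.54  -0.059  0.03 ] [280. 314.]
(230, 230) 0.05 [ 0.538 -0.063  0.05 ] [281. 303.]
(230, 230) 0.06 [ 0.538 -0.065  0.06 ] [282. 298.]
(230, 230) 0.07 [ 0.537 -0.067  0.07 ] [282. 293.]
(230, 230) 0.08 [ 0.536 -0.069  0.08 ] [283. 287.]
(230, 230) 0.1 [ 0.534 -0.073  0.1  ] [284. 276.]
(222, 185) 0 [ 0.641 -0.032  0.   ] [223. 317.]
(222, 185) 0.03 [ 0.636 -0.039  0.03 ] [225. 303.]
(222, 185) 0.05 [ 0.632 -0.043  0.05 ] [227. 293.]
(222, 185) 0.06 [ 0.63  -0.045  0.06 ] [228. 288.]
(222, 185) 0.07 [ 0.629 -0.048  0.07 ] [229. 283.]
(222, 185) 0.08 [ 0.627 -0.05   0.08 ] [230. 278.]
(222, 185) 0.1 [ 0.623 -0.054  0.1  ] [232. 267.]
(250, 205) 0 [ 0.597 -0.094  0.   ] [265. 302.]
(250, 205) 0.03 [ 0.593 -0.099  0.03 ] [267. 288.]
(250, 205) 0.05 [ 0.59  -0.102  0.05 ] [268. 279.]
(250, 205) 0.06 [ 0.589 -0.104  0.06 ] [269. 274.]
(250, 205) 0.07 [ 0.588 -0.106  0.07 ] [269. 269.]
(250, 205) 0.08 [ 0.586 -0.107  0.08 ] [270. 264.]
(250, 205) 0.1 [ 0.584 -0.11   0.1  ] [271. 254.]
```

View pics/scene0d.png

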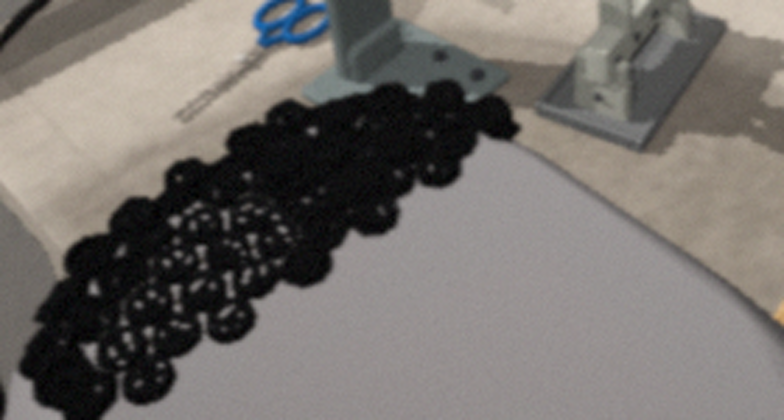

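```bash
python3 -m handwheel '[{"ax":0,"ay":0,"az":0,"dx":-0.36,"dy":-0.13,"dz":0.73,"grip":0},{"ax":0,"ay":0,"az":0,"dx":-0.36,"dy":-0.13,"dz":0.73,"grip":0},{"ax":0,"ay":0,"az":0,"dx":-0.36,"dy":-0.13,"dz":0.73,"grip":0},{"ax":0,"ay":0,"az":0,"dx":0,"dy":0,"dz":0,"grip":0}]';  python3 - <<'E'
from h import *
s=read_state();print(s['qpos'].round(1),s['tcp_pos'],s['ee_rot'])
im=imaging.read_camera('wrist');np.save('w2.npy',np.r_[s['tcp_pos'],s['ee_rot']])
cv2.imwrite('pics/w2.png',im[:,:,::-1])
print([d['bbox'] for d in imaging.trace('squeegee_grip','wrist')])
w=cam('wrist',s)
for x in (-.007,.007):
  for y in (-.022,.022):
    print(proj(w,np.array([.515+x,-.213+y,.114])).round(1))
E
```

```text
time: 3.78
tcp_pos: [0.5152, -0.2094, 0.2137]
ee_rot: [-180.0, -0.3, 178.5]
ft_force: [-0.8, 0.3, 0.0]
opening: 0.998
[-28.8  19.1  55.3 108.9 -17.7  61.3 122.3] [ 0.51516308 -0.20936485  0.21370076] [-179.97004223   -0.28623384  178.51486656]
[[270.5, 175.3, 366.3, 214.1]]
[292.4 192.9]
[340.5 191.7]
[293.2 207.6]
[340.7 206.4]
```

View pics/w2.png

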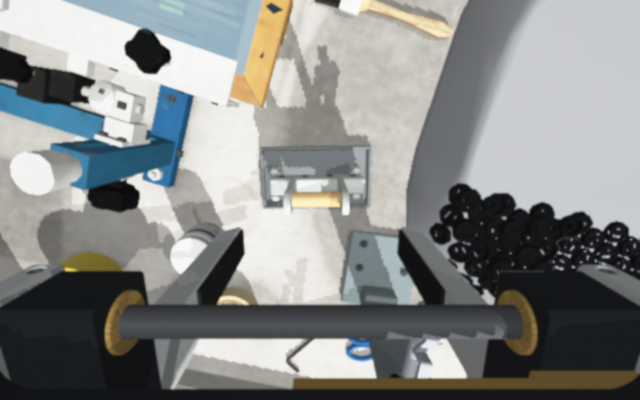

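Run:
```python
from h import *
im=cv2.imread('pics/w2.png')[:,:,::-1];crop(im,255,135,375,225,6,'pics/w2c.png')
```

```text
(no output)
```

View pics/w2c.png

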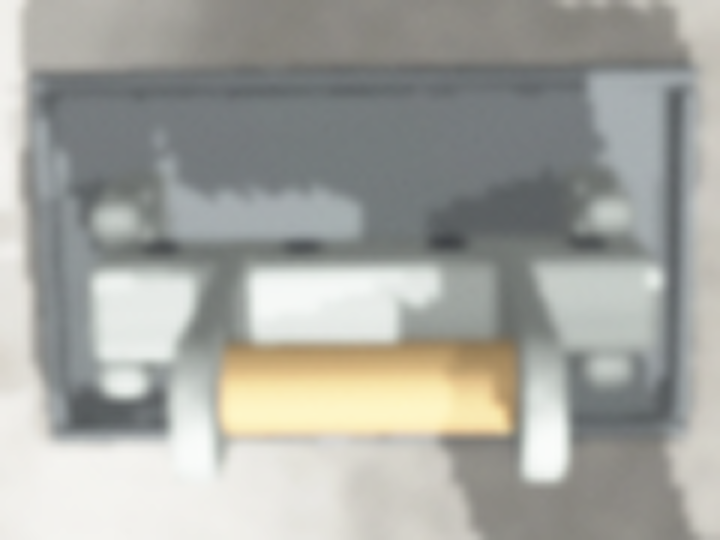

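```bash
python3 -m handwheel '[{"ax":0,"ay":0,"az":0,"dx":0,"dy":-0.07,"dz":0.6,"grip":0},{"ax":0,"ay":0,"az":0,"dx":0,"dy":0,"dz":0.6,"grip":0},{"ax":0,"ay":0,"az":0,"dx":0,"dy":0,"dz":0.6,"grip":0},{"ax":0,"ay":0,"az":0,"dx":0,"dy":0,"dz":0.3,"grip":0},{"ax":0,"ay":0,"az":0,"dx":0,"dy":0,"dz":0,"grip":0}]';  python3 - <<'E'
from h import *
s=read_state();print(s['qpos'].round(1),s['tcp_pos'],s['ee_rot'])
E
```

```text
time: 4.5
tcp_pos: [0.5159, -0.2137, 0.1118]
ee_rot: [180.0, 0.0, 178.5]
ft_force: [-0.1, 0.2, 0.3]
opening: 1.002
[-22.   26.8  49.  114.2 -26.2  50.5 129.7] [ 0.51588889 -0.21367076  0.11175305] [1.79974455e+02 3.06513387e-02 1.78543271e+02]
```

```bash
python3 -m handwheel '[{"ax":0,"ay":0,"az":0,"dx":0.02,"dy":0,"dz":0.09,"grip":0.0},{"ax":0,"ay":0,"az":0,"dx":0,"dy":0,"dz":0,"grip":0.3},{"ax":0,"ay":0,"az":0,"dx":0,"dy":0,"dz":0,"grip":0.5},{"ax":0,"ay":0,"az":0,"dx":0,"dy":0,"dz":0,"grip":0.6},{"ax":0,"ay":0,"az":0,"dx":0,"dy":0,"dz":0,"grip":0.6}]' 40; python3 -m handwheel '[{"ax":0,"ay":0,"az":0,"dx":0,"dy":0,"dz":0,"grip":0.6},{"ax":0,"ay":0,"az":0,"dx":0,"dy":0,"dz":0,"grip":0.6},{"ax":0,"ay":0,"az":0,"dx":0,"dy":0,"dz":0,"grip":0.6}]'
```

```text
time: 5.12
tcp_pos: [0.5148, -0.214, 0.1065]
ee_rot: [-180.0, -0.0, 178.5]
ft_force: [-0.3, -0.2, 0.3]
opening: 0.61
time: 5.5
tcp_pos: [0.5148, -0.214, 0.1065]
ee_rot: [-180.0, 0.0, 178.5]
ft_force: [-0.1, 0.6, 1.8]
opening: 0.592
```

```bash
python3 -m handwheel '[{"ax":0,"ay":0,"az":0,"dx":0,"dy":0,"dz":-0.1,"grip":0.8},{"ax":0,"ay":0,"az":0,"dx":0,"dy":0,"dz":-0.2,"grip":0.8},{"ax":0,"ay":0,"az":0,"dx":0,"dy":0,"dz":-0.3,"grip":0.8},{"ax":0,"ay":0,"az":0,"dx":0,"dy":0,"dz":-0.3,"grip":0.8},{"ax":0,"ay":0,"az":0,"dx":0,"dy":0,"dz":-0.4,"grip":0.8}]'; python3 -m handwheel '[{"ax":0,"ay":0,"az":0,"dx":0,"dy":0,"dz":-0.7,"grip":0.8},{"ax":0,"ay":0,"az":0,"dx":0,"dy":0,"dz":-0.7,"grip":0.8},{"ax":0,"ay":0,"az":0,"dx":0,"dy":0,"dz":-0.4,"grip":0.8},{"ax":0,"ay":0,"az":0,"dx":0,"dy":0,"dz":0,"grip":0.8}]'
python3 - <<'E'
from h import *
s=read_state();print(s['qpos'].round(1),s['tcp_pos'],s['ee_rot'])
im=imaging.read_camera('wrist');np.save('w3.npy',np.r_[s['tcp_pos'],s['ee_rot']])
cv2.imwrite('pics/w3.png',im[:,:,::-1])
im=imaging.read_camera('scene');crop(im,180,130,400,320,3.2,'pics/s3.png')
cv2.imwrite('pics/s3f.png',im[:,:,::-1])
im=imaging.read_camera('top');crop(im,220,110,360,280,3.5,'pics/t3.png');cv2.imwrite('pics/t3f.png',im[:,:,::-1])
E
```

```text
time: 6.12
tcp_pos: [0.5147, -0.214, 0.1728]
ee_rot: [-180.0, -0.0, 178.5]
ft_force: [-0.1, 0.3, -1.7]
opening: 0.594
time: 6.62
tcp_pos: [0.5154, -0.2142, 0.2633]
ee_rot: [180.0, 0.2, 178.5]
ft_force: [-0.4, -0.5, -2.9]
opening: 0.595
[-31.2  15.9  57.9 105.6 -14.7  66.3 120.2] [ 0.51538992 -0.2142344   0.26327886] [1.79984833e+02 1.63385160e-01 1.78545280e+02]
```

View pics/s3.png

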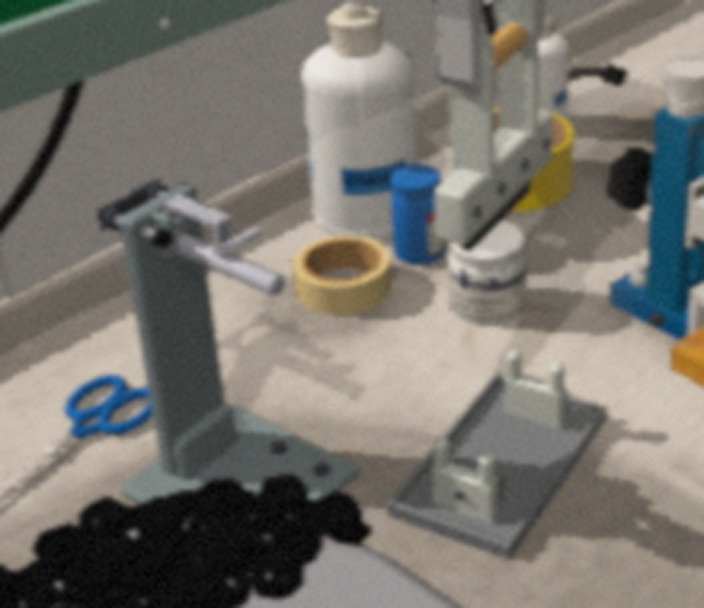

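View pics/w3.png

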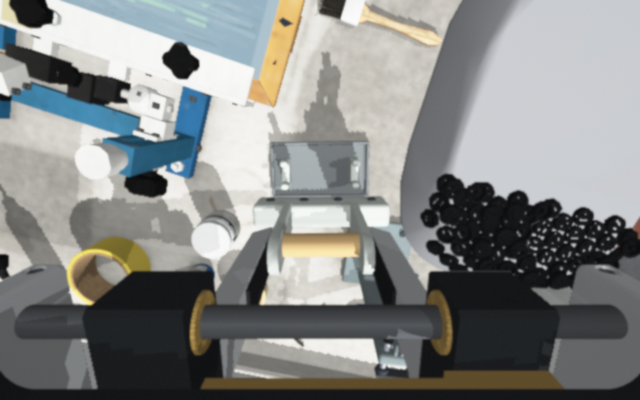

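View pics/t3.png

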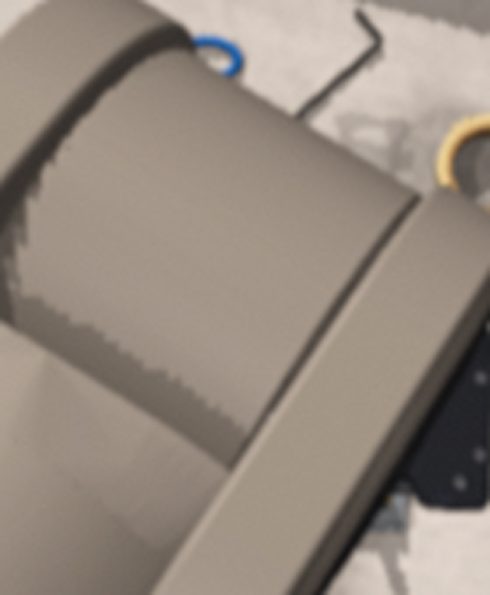

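Run:
```python
from h import *
def W(n):
    w=np.load(n);return cam('wrist',dict(tcp_pos=w[:3],ee_rot=w[3:]))
c=cam('top');s=cam('scene');w2=W('w2.npy');w3=W('w3.npy')
for a,b in (((226,238),(458,192)),((236,213.6),(440,232)),((226,204),(462,247)),((231.6,193.6),(462,247))):
    X=tri([c,w2],[a,b]);print(X[0].round(3),np.round(X[1],1).tolist(),proj(s,X[0]).round(),proj(w3,X[0]).round())
# stand refine from scene s3: peg tip etc
# predicted overlay of stand in scene and wrist w3
def stand(p,yaw):
    y=np.radians(yaw);Rz=np.array([[np.cos(y),-np.sin(y),0],[np.sin(y),np.cos(y),0],[0,0,1]])
    o=np.array([p[0],p[1],0]);return lambda q:np.atleast_2d(q)@Rz.T+o
for yaw in (-6.5,-7.5,-8.5):
    o=np.array([.596,-.1222])+.05*np.array([np.cos(np.radians(yaw)),np.sin(np.radians(yaw))])
    F=stand(o,yaw);print(yaw,o)
    P=F([[-50,0,160],[-50,0,166],[30,0,160],[30,15,182],[30,-15,182],[-52.5,-47.5,0],[52.5,-47.5,0],[52.5,47.5,0]] if 0 else np.array([[-50,0,160],[-50,0,166],[30,0,166],[30,15,182],[30,-15,182],[-52.5,-47.5,0],[52.5,-47.5,0],[52.5,47.5,0]])/1000)
    print('scene',proj(s,P).round(1).tolist());print('top',proj(c,P).round(1).tolist())
im=cv2.imread('pics/s3f.png')[:,:,::-1];crop(im,205,180,305,290,5.4,'pics/s3e.png')
im=cv2.imread('pics/top0.png')[:,:,::-1];crop(im,235,125,305,215,6.5,'pics/t0e.png')
```

```text
[ 0.523 -0.059  0.06 ] [[0.6, -0.7], [1.3, -1.4]] [288. 304.] [446. 180.]
[ 0.571 -0.075  0.057] [[-0.1, 0.1], [-0.1, 0.1]] [268. 289.] [429. 217.]
[ 0.589 -0.054  0.064] [[-1.0, 0.8], [-1.9, 1.3]] [251. 291.] [447. 231.]
[ 0.606 -0.052  0.043] [[-4.9, 4.5], [-9.1, 7.5]] [244. 297.] [441. 238.]
-6.5 [ 0.64567859 -0.12786016]
scene [[265.9, 219.1], [265.6, 216.0], [230.2, 202.4], [222.6, 198.3], [235.2, 190.6], [290.9, 277.8], [249.8, 258.9], [215.0, 286.3]]
top [[251.5, 193.9], [250.9, 193.3], [257.0, 150.8], [247.5, 147.6], [264.0, 149.5], [284.2, 209.2], [290.3, 162.6], [247.8, 157.6]]
-7.5 [ 0.64557224 -0.12872631]
scene [[265.9, 219.1], [265.6, 216.0], [230.8, 202.0], [223.1, 197.8], [235.9, 190.3], [291.2, 278.0], [250.7, 258.6], [215.4, 285.6]]
top [[251.5, 193.9], [250.9, 193.3], [257.8, 150.9], [248.3, 147.5], [264.8, 149.7], [284.1, 209.6], [291.0, 163.1], [248.6, 157.4]]
-8.5 [ 0.64545079 -0.12959047]
scene [[265.9, 219.1], [265.6, 216.0], [231.4, 201.7], [223.6, 197.4], [236.6, 190.0], [291.6, 278.2], [251.6, 258.3], [215.9, 284.9]]
top [[251.5, 193.9], [250.9, 193.3], [258.5, 151.0], [249.1, 147.5], [265.5, 150.0], [284.0, 209.9], [291.8, 163.5], [249.5, 157.1]]
```

View pics/s3e.png

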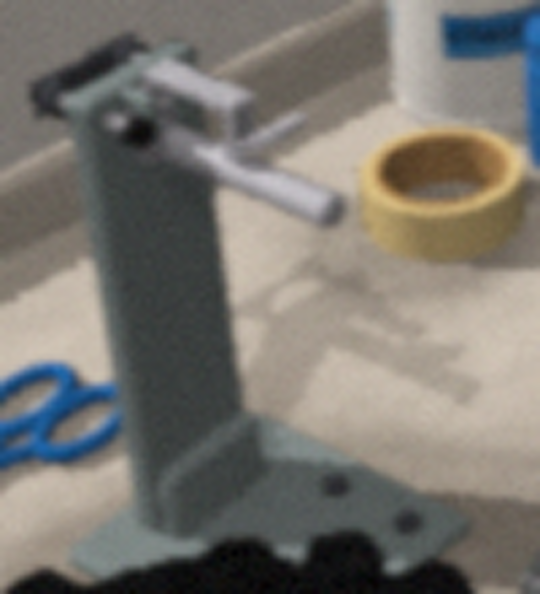

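View pics/t0e.png

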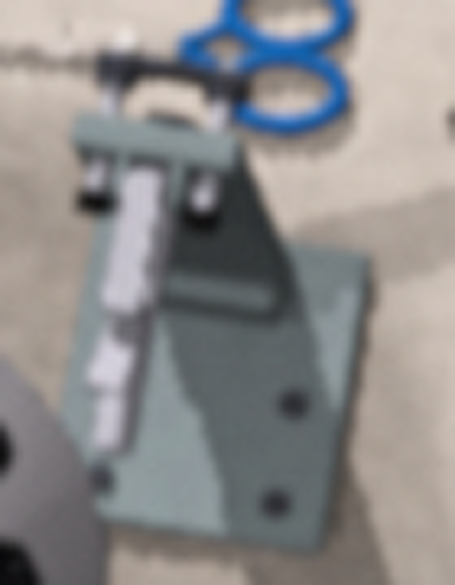

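Run:
```python
from h import *
from scipy.optimize import least_squares
c=cam('top');s=cam('scene')
obs=[(c,(-52.5,-47.5,'h'),(284.3,208.9)),(c,(52.5,-47.5,'h'),(291.8,164.3)),(c,(-50,0,162),(251.3,193.3)),(c,(30,0,182),(258.9,148.7)),
(s,(-52.5,-47.5,'h'),(291.3,276.3)),(s,(52.5,47.5,'h'),(218.5,283.3)),(s,(-50,0,160),(266.3,218.1)),(s,(-35,0,186),(260.2,201.8))]
def res(p):
    y=np.radians(p[2]);Rz=np.array([[np.cos(y),-np.sin(y),0],[np.sin(y),np.cos(y),0],[0,0,1]])
    r=[]
    for cc,q,uv in obs:
        q=np.array([q[0],q[1],p[3] if q[2]=='h' else q[2]])/1000
        r+=list(proj(cc,Rz@q+[p[0],p[1],0])-uv)
    return np.array(r+[(p[3]-8)/10])
r=least_squares(res,[.645,-.128,-7.5,8]);print(r.x,np.round(r.fun,1))
y=np.radians(r.x[2]);print('tip',r.x[:2]-.05*np.array([np.cos(y),np.sin(y)]))
# tip in wrist1
w=np.load('w1.npy');w1=cam('wrist',dict(tcp_pos=w[:3],ee_rot=w[3:]))
Rz=np.array([[np.cos(y),-np.sin(y),0],[np.sin(y),np.cos(y),0],[0,0,1]])
for q in ((-50,0,160),(-52.5,-47.5,8),(-52.5,47.5,8),(52.5,-47.5,8)): print(q,proj(w1,Rz@(np.array(q)/1000)+[r.x[0],r.x[1],0]))
```

```text
[ 0.64497078 -0.13175036 -8.70457963  2.66426887] [ 0.5  1.2  0.9 -0.7  1.1  0.6 -0.4  0.3  1.   0.3 -1.9 -0.2  0.6  0.4
 -1.6  0.5 -0.5]
tip [ 0.59554669 -0.12418336]
(-50, 0, 160) [379.06065832 289.30825006]
(-52.5, -47.5, 8) [335.48811646 237.1964285 ]
(-52.5, 47.5, 8) [390.91728713 243.70066192]
(52.5, -47.5, 8) [327.46553891 292.26295907]
```

```bash
python3 -m handwheel '[{"ax":0,"ay":0,"az":0.1,"dx":-0.2,"dy":0.35,"dz":0,"grip":0.8},{"ax":0,"ay":0,"az":0.3,"dx":-0.3,"dy":0.5,"dz":0,"grip":0.8},{"ax":0,"ay":0,"az":0.3,"dx":-0.3,"dy":0.5,"dz":0,"grip":0.8},{"ax":0,"ay":0,"az":0.19,"dx":-0.3,"dy":0.5,"dz":0,"grip":0.8},{"ax":0,"ay":0,"az":0,"dx":0,"dy":0,"dz":0,"grip":0.8}]';python3 - <<'E'
from h import *
s=read_state();print(s['qpos'].round(1),s['tcp_pos'],s['ee_rot'])
im=imaging.read_camera('wrist');np.save('w4.npy',np.r_[s['tcp_pos'],s['ee_rot']])
cv2.imwrite('pics/w4.png',im[:,:,::-1])
E
```

```text
time: 7.4
tcp_pos: [0.5768, -0.1235, 0.2601]
ee_rot: [-179.9, -0.1, 171.6]
ft_force: [0.0, -0.5, -1.7]
opening: 0.596
[-37.9  20.8  56.9 101.7 -18.6  67.8 106. ] [ 0.57681394 -0.12352773  0.26010533] [-1.79939393e+02 -1.13816226e-01  1.71577537e+02]
```

View pics/w4.png

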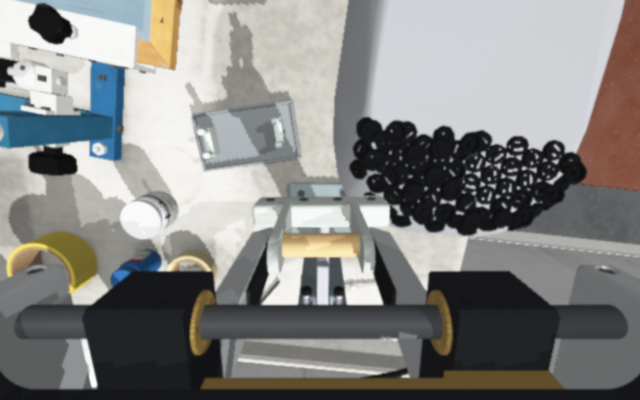

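Run:
```python
from h import *
im=cv2.imread('pics/w4.png')[:,:,::-1];crop(im,250,180,400,310,5,'pics/w4c.png')
w=np.load('w4.npy');c=cam('wrist',dict(tcp_pos=w[:3],ee_rot=w[3:]))
y=np.radians(-8.6);Rz=np.array([[np.cos(y),-np.sin(y),0],[np.sin(y),np.cos(y),0],[0,0,1]])
o=np.array([.5955,-.124,0])+Rz@[.05,0,0]
for q in ((-50,0,160),(-50,6,160),(-50,-6,160),(10,15.5,173),(10,-15.5,173),(30,0,182)): 
    p=proj(c,Rz@(np.array(q)/1000)+o);print(q,p.round(1),((p-[250,180])*5).round())
y=np.radians(w[5]-180);Rz=np.array([[np.cos(y),-np.sin(y),0],[np.sin(y),np.cos(y),0],[0,0,1]])
for q in ((0,0,7.5),(0,22,7.5),(0,-22,7.5),(0,52,7.5-54),(0,-52,7.5-54)): 
    p=proj(c,Rz@(np.array(q)/1000)+w[:3]);print(q,p.round(1),((p-[250,180])*5).round())
```

```text
(-50, 0, 160) [323.1 218.6] [365. 193.]
(-50, 6, 160) [329.5 218.6] [398. 193.]
(-50, -6, 160) [316.7 218.5] [333. 193.]
(10, 15.5, 173) [339.3 283.5] [447. 517.]
(10, -15.5, 173) [306.5 283.4] [282. 517.]
(30, 0, 182) [322.8 307.7] [364. 638.]
(0, 0, 7.5) [320.5 245.2] [352. 326.]
(0, 22, 7.5) [357.8 245.2] [539. 326.]
(0, -22, 7.5) [283.1 245.2] [166. 326.]
(0, 52, -46.5) [389.4 217.1] [697. 186.]
(0, -52, -46.5) [251.8 217.2] [  9. 186.]
```

View pics/w4c.png

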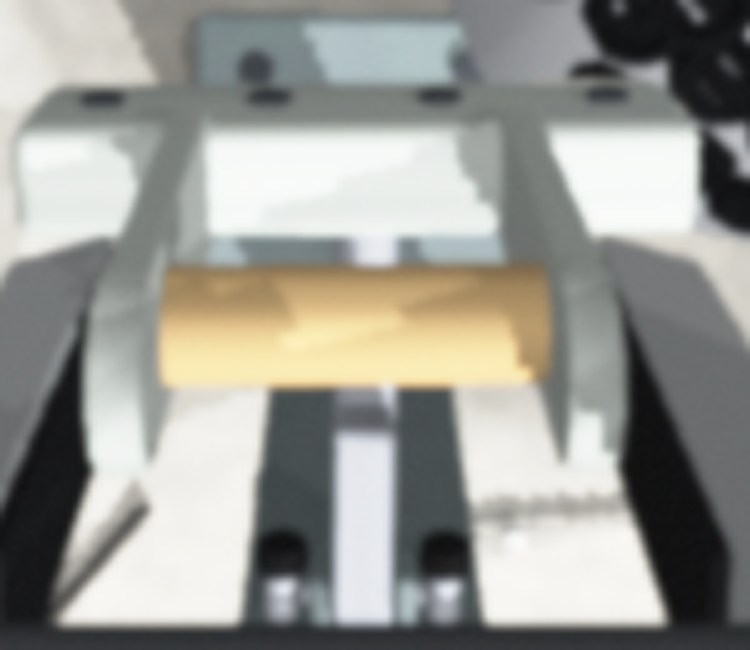

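```bash
python3 -m handwheel '[{"ax":0,"ay":0,"az":0,"dx":0,"dy":0.03,"dz":0.4,"grip":0.8},{"ax":0,"ay":0,"az":0,"dx":0,"dy":0,"dz":0.6,"grip":0.8},{"ax":0,"ay":0,"az":0,"dx":0,"dy":0,"dz":0.5,"grip":0.8},{"ax":0,"ay":0,"az":0,"dx":0,"dy":0,"dz":0.3,"grip":0.8},{"ax":0,"ay":0,"az":0,"dx":0,"dy":0,"dz":0,"grip":0.8}]';python3 - <<'E'
from h import *
s=read_state();print(s['qpos'].round(1),s['tcp_pos'],s['ee_rot'],s['ft_force'])
im=imaging.read_camera('wrist');np.save('w5.npy',np.r_[s['tcp_pos'],s['ee_rot']])
crop(im,230,180,410,310,4,'pics/w5.png')
cv2.imwrite('pics/w5f.png',im[:,:,::-1])
im=imaging.read_camera('scene');crop(im,190,130,350,300,3.5,'pics/s5.png')
E
```

```text
time: 8.07
tcp_pos: [0.5754, -0.1246, 0.1704]
ee_rot: [-180.0, -0.1, 171.4]
ft_force: [-0.5, -0.5, -1.9]
opening: 0.593
[-33.8  26.1  52.7 107.5 -24.2  58.5 110.5] [ 0.57541656 -0.12464102  0.1703642 ] [-1.79969483e+02 -1.09806795e-01  1.71360372e+02] [-0.49483049 -0.49287458 -1.93081814]
```

View pics/w5.png

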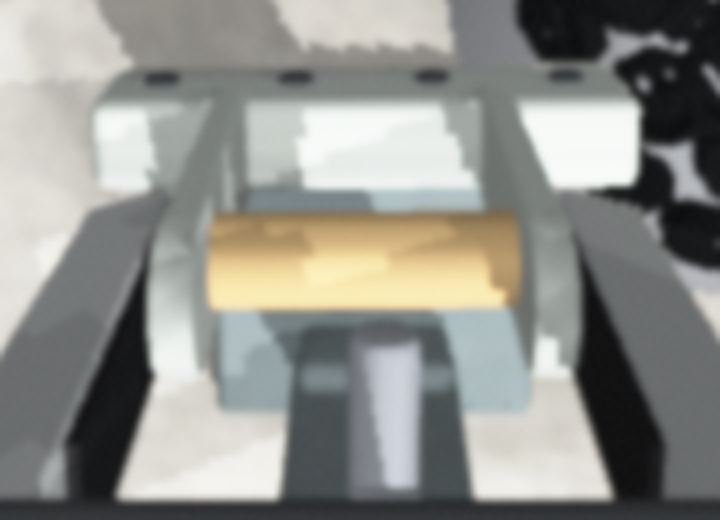

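View pics/s5.png

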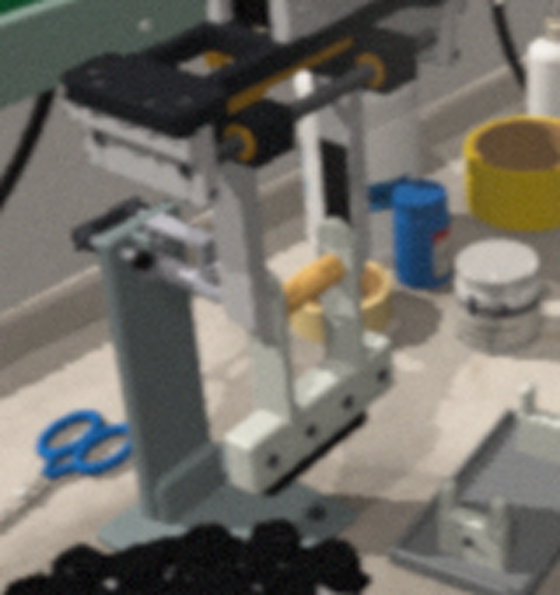

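```bash
python3 -m handwheel '[{"ax":0,"ay":0,"az":0,"dx":0,"dy":0.06,"dz":0.04,"grip":0.8},{"ax":0,"ay":0,"az":0,"dx":0,"dy":0,"dz":0,"grip":0.8},{"ax":0,"ay":0,"az":0,"dx":0,"dy":0,"dz":0,"grip":0.8}]';python3 - <<'E'
from h import *
s=read_state();print(s['qpos'].round(1),s['tcp_pos'],s['ee_rot'],s['ft_force'])
E
python3 -m handwheel '[{"ax":0,"ay":0,"az":0,"dx":-0.1,"dy":0,"dz":0,"grip":0.8},{"ax":0,"ay":0,"az":0,"dx":-0.15,"dy":0,"dz":0,"grip":0.8},{"ax":0,"ay":0,"az":0,"dx":-0.15,"dy":0,"dz":0,"grip":0.8},{"ax":0,"ay":0,"az":0,"dx":0,"dy":0,"dz":0,"grip":0.8}]';python3 - <<'E'
from h import *
s=read_state();print(s['qpos'].round(1),s['tcp_pos'],s['ee_rot'],s['ft_force'])
im=imaging.read_camera('wrist');np.save('w6.npy',np.r_[s['tcp_pos'],s['ee_rot']])
crop(im,230,180,410,310,4,'pics/w6.png')
E
```

```text
time: 8.55
tcp_pos: [0.5769, -0.1211, 0.1697]
ee_rot: [180.0, 0.0, 171.4]
ft_force: [0.5, 0.4, -1.8]
opening: 0.591
[-34.1  26.1  52.6 107.5 -24.3  58.3 110.2] [ 0.57693369 -0.1211164   0.16972615] [1.79994888e+02 1.87261858e-02 1.71434760e+02] [ 0.54941576  0.44568033 -1.7733106 ]
time: 9.05
tcp_pos: [0.5971, -0.1245, 0.1693]
ee_rot: [-180.0, -0.0, 171.4]
ft_force: [0.2, 0.2, -2.7]
opening: 0.593
[-32.4  28.2  51.7 104.9 -25.4  59.4 110.8] [ 0.5971132  -0.12448051  0.16933157] [-1.79965875e+02 -4.29404193e-03  1.71413476e+02] [ 0.22081646  0.23565159 -2.69883978]
```

View pics/w6.png

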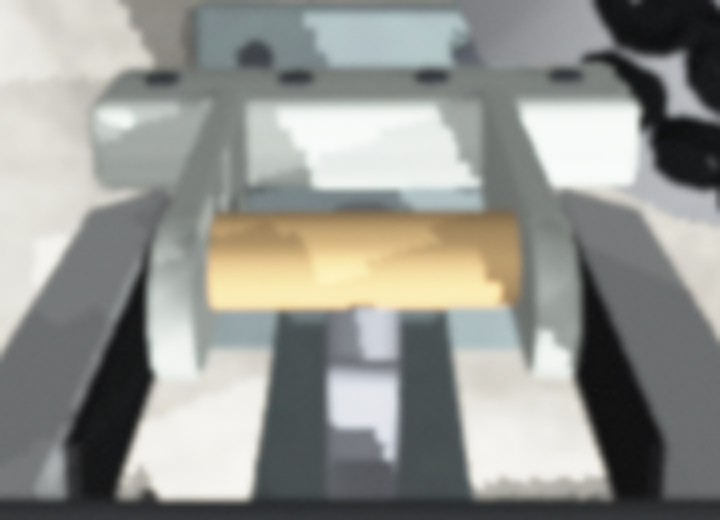

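```bash
python3 -m handwheel '[{"ax":0,"ay":0,"az":0,"dx":-0.08,"dy":0,"dz":0,"grip":0.8},{"ax":0,"ay":0,"az":0,"dx":-0.08,"dy":0,"dz":0,"grip":0.8},{"ax":0,"ay":0,"az":0,"dx":-0.08,"dy":0,"dz":0,"grip":0.8},{"ax":0,"ay":0,"az":0,"dx":0,"dy":0,"dz":0,"grip":0.8}]'; python3 -m handwheel '[{"ax":0,"ay":0,"az":0,"dx":-0.06,"dy":0,"dz":0,"grip":0.8},{"ax":0,"ay":0,"az":0,"dx":-0.06,"dy":0,"dz":0,"grip":0.8},{"ax":0,"ay":0,"az":0,"dx":-0.06,"dy":0,"dz":0,"grip":0.8}]';python3 - <<'E'
from h import *
s=read_state();print(s['tcp_pos'],s['ee_rot'],s['ft_force'])
im=imaging.read_camera('wrist')
crop(im,230,180,410,310,4,'pics/w7.png')
im=imaging.read_camera('scene');crop(im,200,160,320,260,5,'pics/s7.png')
E
```

```text
time: 9.6
tcp_pos: [0.6087, -0.1261, 0.1694]
ee_rot: [-180.0, -0.0, 171.4]
ft_force: [-0.1, 0.3, -1.6]
opening: 0.595
time: 9.98
tcp_pos: [0.6175, -0.1274, 0.1695]
ee_rot: [-180.0, -0.0, 171.4]
ft_force: [-0.5, 0.6, -2.7]
opening: 0.591
[ 0.61753819 -0.12739309  0.16948615] [-1.79998687e+02 -1.87539358e-03  1.71416474e+02] [-0.46839451  0.55592003 -2.74359922]
```

View pics/w7.png

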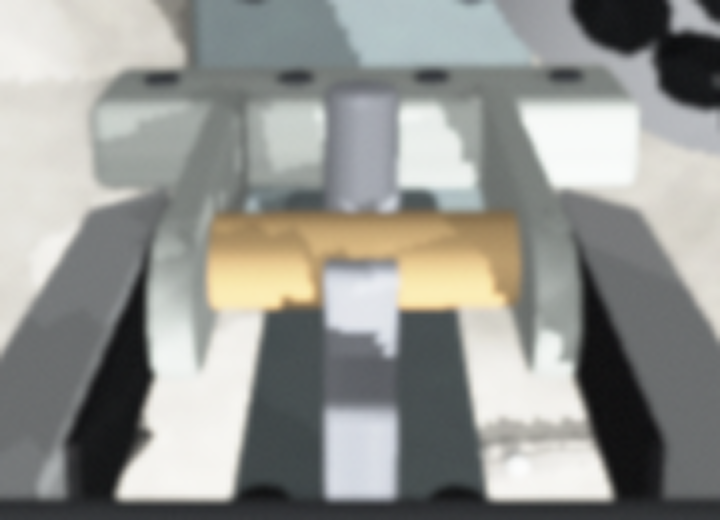

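View pics/s7.png

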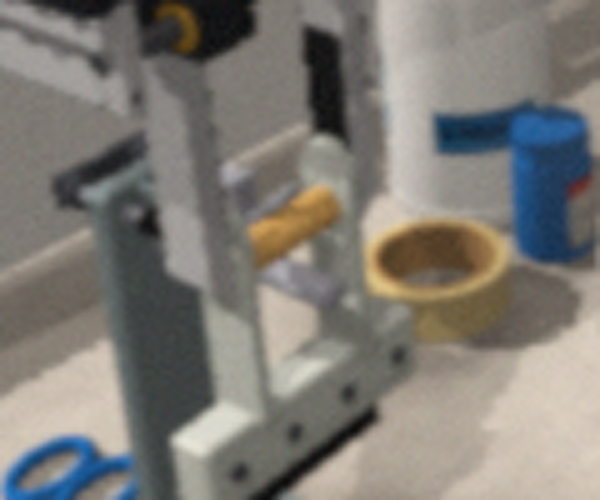

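```bash
python3 -m handwheel '[{"ax":0,"ay":0,"az":0,"dx":-0.05,"dy":-0.014,"dz":0,"grip":0.8},{"ax":0,"ay":0,"az":0,"dx":-0.05,"dy":0,"dz":0,"grip":0.8},{"ax":0,"ay":0,"az":0,"dx":-0.05,"dy":0,"dz":0,"grip":0.8}]'; python3 -m handwheel '[{"ax":0,"ay":0,"az":0,"dx":-0.04,"dy":0,"dz":0,"grip":0.8},{"ax":0,"ay":0,"az":0,"dx":-0.04,"dy":0,"dz":0,"grip":0.8},{"ax":0,"ay":0,"az":0,"dx":-0.04,"dy":0,"dz":0,"grip":0.8}]';python3 - <<'E'
from h import *
s=read_state();print(s['tcp_pos'],s['ee_rot'],s['ft_force'])
im=imaging.read_camera('wrist')
crop(im,230,180,410,310,4,'pics/w8.png')
E
```

```text
time: 10.45
tcp_pos: [0.6248, -0.1293, 0.1695]
ee_rot: [-180.0, -0.0, 171.4]
ft_force: [-1.2, 0.2, -2.6]
opening: 0.596
time: 10.82
tcp_pos: [0.6308, -0.1301, 0.1695]
ee_rot: [-180.0, 0.0, 171.4]
ft_force: [-0.4, 0.1, -2.2]
opening: 0.592
[ 0.63078738 -0.13009444  0.16949344] [-1.79997146e+02  5.23086167e-03  1.71417577e+02] [-0.36082939  0.11719827 -2.21226944]
```

View pics/w8.png

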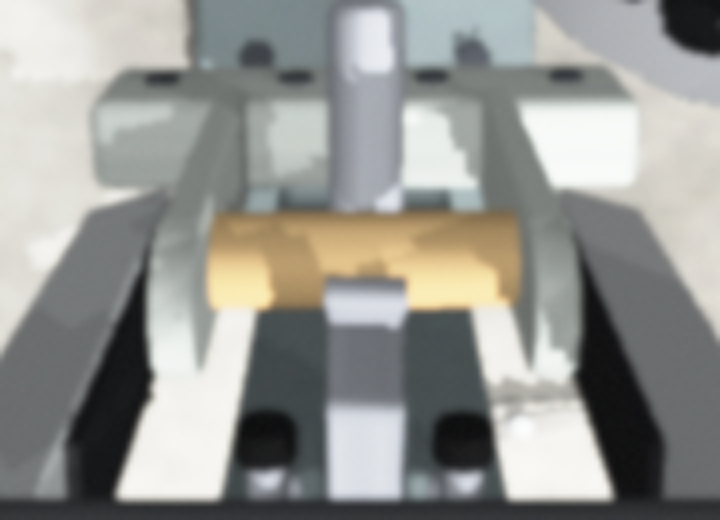

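Run:
```python
from h import *
w=cam('wrist');s=read_state()
# bar front/top check + stops
y=np.radians(-8.6);d=np.array([np.cos(y),np.sin(y),0]);tip=np.array([.5955,-.124,0])
for u,v in ((266,412),(462,412)):
  for z in (.173,.178): 
    X=at_z(w,(230+u/4-.4,180+v/4-.4),z);print(z,((X-tip)@d*1000-50).round(1))
print(((s['tcp_pos']-tip)@d*1000-50).round(1))
```

```text
0.173 12.8
0.178 10.0
0.173 12.8
0.178 10.0
-13.9
```

```bash
python3 -m handwheel '[{"ax":0,"ay":0,"az":0,"dx":-0.04,"dy":-0.004,"dz":0.015,"grip":0.8},{"ax":0,"ay":0,"az":0,"dx":-0.04,"dy":0,"dz":0.015,"grip":0.8},{"ax":0,"ay":0,"az":0,"dx":-0.04,"dy":0,"dz":0.015,"grip":0.8}]'; python3 -m handwheel '[{"ax":0,"ay":0,"az":0,"dx":-0.03,"dy":0,"dz":0,"grip":0.8},{"ax":0,"ay":0,"az":0,"dx":-0.03,"dy":0,"dz":0,"grip":0.8},{"ax":0,"ay":0,"az":0,"dx":0,"dy":0,"dz":0,"grip":0.8}]';  python3 -m handwheel '[{"ax":0,"ay":0,"az":0,"dx":-0.03,"dy":0,"dz":0,"grip":0.8},{"ax":0,"ay":0,"az":0,"dx":-0.03,"dy":0,"dz":0,"grip":0.8},{"ax":0,"ay":0,"az":0,"dx":0,"dy":0,"dz":0,"grip":0.8}]'
python3 - <<'E'
from h import *
s=read_state();print(s['tcp_pos'],s['ee_rot'],s['ft_force'])
im=imaging.read_camera('wrist')
crop(im,230,180,410,310,4,'pics/w9.png')
im=imaging.read_camera('scene');crop(im,200,160,320,260,5,'pics/s9.png')
E
```

```text
time: 11.25
tcp_pos: [0.6367, -0.1312, 0.1672]
ee_rot: [-180.0, 0.0, 171.4]
ft_force: [0.5, 0.2, -2.5]
opening: 0.595
time: 11.62
tcp_pos: [0.6396, -0.1317, 0.1673]
ee_rot: [-180.0, 0.0, 171.4]
ft_force: [0.5, 0.9, -3.0]
opening: 0.593
time: 12.0
tcp_pos: [0.6427, -0.1321, 0.1673]
ee_rot: [-180.0, 0.0, 171.4]
ft_force: [1.0, -0.3, -3.2]
opening: 0.591
[ 0.64266961 -0.13208238  0.16726402] [-1.79995517e+02  1.78267524e-02  1.71416742e+02] [ 1.04037327 -0.30172484 -3.19622206]
```

View pics/w9.png

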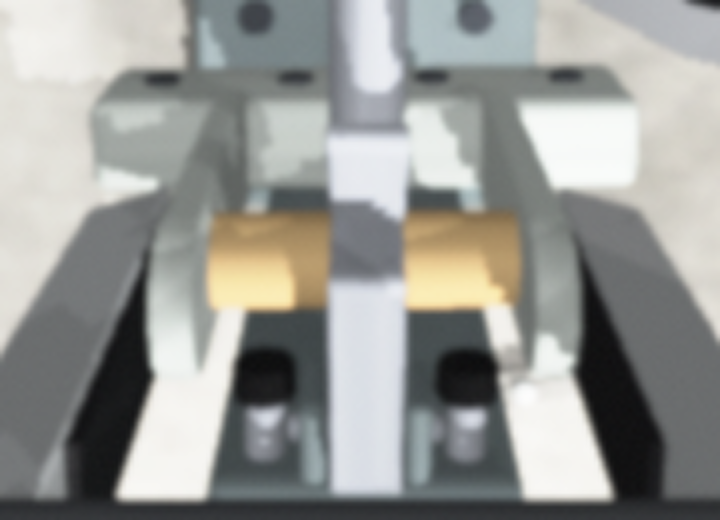

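View pics/s9.png

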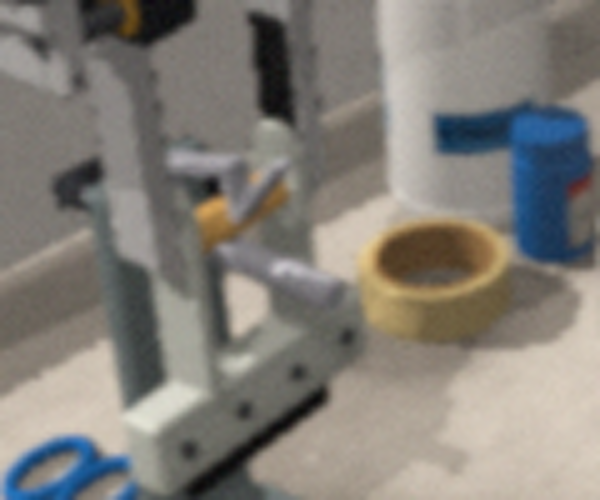

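```bash
python3 -m handwheel '[{"ax":0,"ay":0,"az":0,"dx":-0.02,"dy":0,"dz":0,"grip":0.8},{"ax":0,"ay":0,"az":0,"dx":-0.01,"dy":0,"dz":0,"grip":0.8},{"ax":0,"ay":0,"az":0,"dx":0,"dy":0,"dz":0,"grip":0.8}]';  python3 -m handwheel '[{"ax":0,"ay":0,"az":0,"dx":-0.01,"dy":0,"dz":0,"grip":0.8},{"ax":0,"ay":0,"az":0,"dx":-0.01,"dy":0,"dz":0,"grip":0.8},{"ax":0,"ay":0,"az":0,"dx":0,"dy":0,"dz":0,"grip":0.8}]';  python3 - <<'E'
from h import *
s=read_state();print(s['tcp_pos'],s['ee_rot'],s['ft_force'])
im=imaging.read_camera('wrist')
crop(im,230,180,410,310,4,'pics/w10.png')
im=imaging.read_camera('scene');crop(im,200,160,320,260,5,'pics/s10.png')
E
```

```text
time: 12.48
tcp_pos: [0.6438, -0.1324, 0.1672]
ee_rot: [-180.0, -0.0, 171.4]
ft_force: [-0.7, -0.4, -1.6]
opening: 0.591
time: 12.85
tcp_pos: [0.6449, -0.1324, 0.1672]
ee_rot: [-180.0, -0.0, 171.4]
ft_force: [-0.4, 0.2, -2.0]
opening: 0.59
[ 0.64491583 -0.13244262  0.16722068] [-1.79997119e+02 -3.63859194e-03  1.71417047e+02] [-0.37005808  0.18158849 -2.01401107]
```

View pics/w10.png

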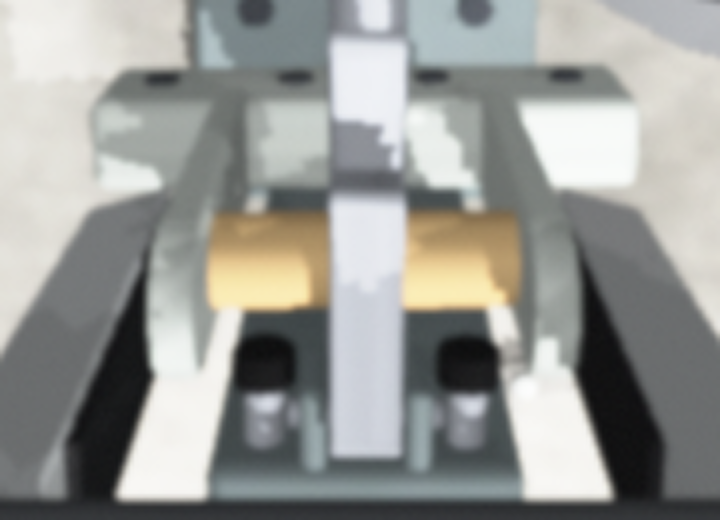

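View pics/s10.png

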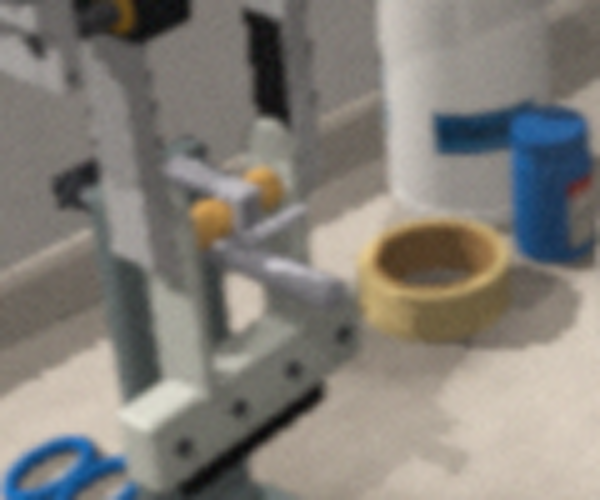

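```bash
python3 -m handwheel '[{"ax":0,"ay":0,"az":0,"dx":-0.01,"dy":0,"dz":0,"grip":0.8},{"ax":0,"ay":0,"az":0,"dx":-0.01,"dy":0,"dz":0,"grip":0.8},{"ax":0,"ay":0,"az":0,"dx":0,"dy":0,"dz":0,"grip":0.8}]';  python3 -m handwheel '[{"ax":0,"ay":0,"az":0,"dx":-0.01,"dy":0,"dz":0,"grip":0.8},{"ax":0,"ay":0,"az":0,"dx":0,"dy":0,"dz":0,"grip":0.8}]'; python3 -c "
from h import *
for i in range(1):
    s=read_state();print(s['tcp_pos'],s['ft_force'])"
```

```text
time: 13.32
tcp_pos: [0.6459, -0.1327, 0.1672]
ee_rot: [-180.0, 0.0, 171.4]
ft_force: [0.6, 0.3, -2.8]
opening: 0.592
time: 13.58
tcp_pos: [0.6464, -0.1327, 0.1672]
ee_rot: [-180.0, -0.0, 171.4]
ft_force: [-0.6, 0.6, -1.1]
opening: 0.592
[ 0.6463759  -0.13268157  0.16720404] [-0.55242211  0.63573407 -1.13322585]
```

```bash
python3 -m handwheel '[{"ax":0,"ay":0,"az":0,"dx":-0.01,"dy":0,"dz":0,"grip":0.8},{"ax":0,"ay":0,"az":0,"dx":0,"dy":0,"dz":0,"grip":0.8}]'; python3 -m handwheel '[{"ax":0,"ay":0,"az":0,"dx":0,"dy":0,"dz":0,"grip":0.8}]'
```

```text
time: 13.82
tcp_pos: [0.6469, -0.1328, 0.1672]
ee_rot: [-180.0, -0.0, 171.4]
ft_force: [0.4, -0.3, -2.1]
opening: 0.592
time: 13.95
tcp_pos: [0.6468, -0.1328, 0.1672]
ee_rot: [-180.0, -0.0, 171.4]
ft_force: [0.8, -0.0, -2.1]
opening: 0.595
```

```bash
for i in 1; do python3 -m handwheel '[{"ax":0,"ay":0,"az":0,"dx":-0.008,"dy":0,"dz":0,"grip":0.8},{"ax":0,"ay":0,"az":0,"dx":0,"dy":0,"dz":0,"grip":0.8}]' | egrep 'tcp|force'; done;  python3 -m handwheel '[{"ax":0,"ay":0,"az":0,"dx":-0.008,"dy":0,"dz":0,"grip":0.8},{"ax":0,"ay":0,"az":0,"dx":0,"dy":0,"dz":0,"grip":0.8}]' | egrep 'tcp|force'
```

```text
tcp_pos: [0.6473, -0.1328, 0.1672]
ft_force: [0.8, 0.2, -2.2]
tcp_pos: [0.6477, -0.1329, 0.1672]
ft_force: [0.9, -0.5, -2.2]
```

```bash
python3 -m handwheel '[{"ax":0,"ay":0,"az":0,"dx":-0.008,"dy":0,"dz":0,"grip":0.8},{"ax":0,"ay":0,"az":0,"dx":0,"dy":0,"dz":0,"grip":0.8}]' | egrep 'tcp|force'
```

```text
tcp_pos: [0.6481, -0.1329, 0.1672]
ft_force: [-0.0, -1.0, -2.4]
```

Run:
```python
from h import *
im=imaging.read_camera('wrist')
crop(im,230,180,410,310,4,'pics/w11.png')
```

```text
(no output)
```

View pics/w11.png

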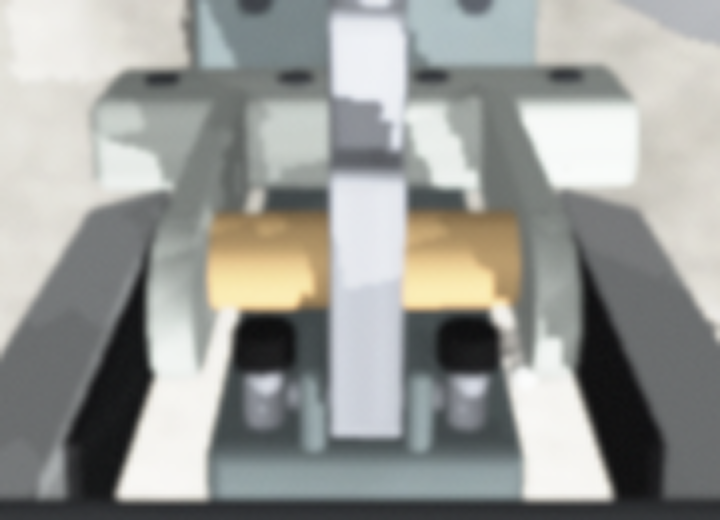

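```bash
python3 -m handwheel '[{"ax":0,"ay":0,"az":0,"dx":-0.007,"dy":0,"dz":0,"grip":0.8},{"ax":0,"ay":0,"az":0,"dx":0,"dy":0,"dz":0,"grip":0.8}]' | egrep 'tcp|force'; python3 -m handwheel '[{"ax":0,"ay":0,"az":0,"dx":-0.006,"dy":0,"dz":0,"grip":0.8},{"ax":0,"ay":0,"az":0,"dx":0,"dy":0,"dz":0,"grip":0.8}]' | egrep 'tcp|force'
```

```text
tcp_pos: [0.6484, -0.133, 0.1672]
ft_force: [0.3, 0.3, -2.3]
tcp_pos: [0.6487, -0.1331, 0.1672]
ft_force: [-0.0, -0.0, -1.4]
```

```bash
python3 -m handwheel '[{"ax":0,"ay":0,"az":0,"dx":-0.006,"dy":0,"dz":0,"grip":0.8},{"ax":0,"ay":0,"az":0,"dx":0,"dy":0,"dz":0,"grip":0.8}]' | egrep 'tcp|force'
```

```text
tcp_pos: [0.649, -0.1331, 0.1672]
ft_force: [0.3, -0.4, -2.0]
```

```bash
python3 -m handwheel '[{"ax":0,"ay":0,"az":0,"dx":-0.006,"dy":0,"dz":0,"grip":0.8},{"ax":0,"ay":0,"az":0,"dx":0,"dy":0,"dz":0,"grip":0.8}]' | egrep 'tcp|force'
```

```text
tcp_pos: [0.6493, -0.1331, 0.1672]
ft_force: [0.1, -1.3, -3.0]
```

```bash
python3 -m handwheel '[{"ax":0,"ay":0,"az":0,"dx":-0.006,"dy":0,"dz":0,"grip":0.8},{"ax":0,"ay":0,"az":0,"dx":0,"dy":0,"dz":0,"grip":0.8}]' | egrep 'tcp|force'
```

```text
tcp_pos: [0.6496, -0.1332, 0.1672]
ft_force: [0.5, 0.6, -1.9]
```

```bash
python3 -m handwheel '[{"ax":0,"ay":0,"az":0,"dx":-0.006,"dy":0,"dz":0,"grip":0.8},{"ax":0,"ay":0,"az":0,"dx":0,"dy":0,"dz":0,"grip":0.8}]' | egrep 'tcp|force'
```

```text
tcp_pos: [0.6499, -0.1332, 0.1672]
ft_force: [0.5, -0.4, -2.0]
```

Run:
```python
from h import *
im=imaging.read_camera('wrist')
crop(im,230,180,410,310,4,'pics/w12.png')
s=read_state();print(s['ft_force'],s['ft_torque'])
```

```text
[ 0.6262388   0.32391669 -2.28104708] [ 0.0406453  -0.01048046  0.02184419]
```

View pics/w12.png

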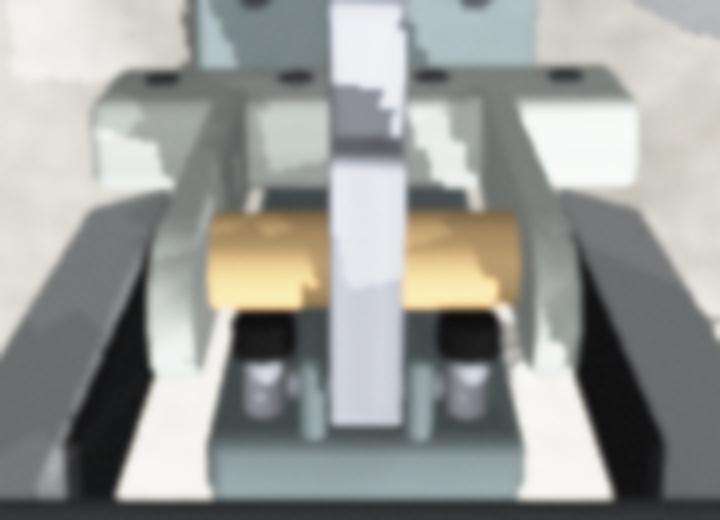

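```bash
python3 -m handwheel '[{"ax":0,"ay":0,"az":0,"dx":-0.006,"dy":0,"dz":0,"grip":0.8},{"ax":0,"ay":0,"az":0,"dx":0,"dy":0,"dz":0,"grip":0.8}]' | egrep 'tcp|force'
```

```text
tcp_pos: [0.6502, -0.1333, 0.1672]
ft_force: [0.4, -0.6, -2.1]
```

```bash
python3 -m handwheel '[{"ax":0,"ay":0,"az":0,"dx":-0.006,"dy":0,"dz":0,"grip":0.8},{"ax":0,"ay":0,"az":0,"dx":0,"dy":0,"dz":0,"grip":0.8}]' | egrep 'tcp|force'
```

```text
tcp_pos: [0.6505, -0.1333, 0.1672]
ft_force: [-0.4, -0.5, -1.5]
```

```bash
python3 -m handwheel '[{"ax":0,"ay":0,"az":0,"dx":-0.006,"dy":0,"dz":0,"grip":0.8},{"ax":0,"ay":0,"az":0,"dx":0,"dy":0,"dz":0,"grip":0.8}]' | egrep 'tcp|force'
```

```text
tcp_pos: [0.6508, -0.1334, 0.1672]
ft_force: [-0.3, -0.1, -2.4]
```

```bash
python3 -m handwheel '[{"ax":0,"ay":0,"az":0,"dx":-0.006,"dy":0,"dz":0,"grip":0.8},{"ax":0,"ay":0,"az":0,"dx":0,"dy":0,"dz":0,"grip":0.8}]' | egrep 'tcp|force'
```

```text
tcp_pos: [0.6511, -0.1334, 0.1672]
ft_force: [-1.3, -0.2, -2.3]
```

```bash
python3 -c "
from h import *
s=read_state();print(s['tcp_pos'],s['ft_force'],s['ft_torque'])"
```

```text
[ 0.65109169 -0.13340373  0.16723157] [-1.3312755  -0.19027637 -2.28027443] [-0.01332076 -0.01008876  0.0550873 ]
```

```bash
python3 -m handwheel '[{"ax":0,"ay":0,"az":0,"dx":-0.004,"dy":0,"dz":0,"grip":0.8},{"ax":0,"ay":0,"az":0,"dx":0,"dy":0,"dz":0,"grip":0.8}]' | egrep 'tcp|force'
```

```text
tcp_pos: [0.6513, -0.1334, 0.1672]
ft_force: [0.3, -0.1, -1.6]
```

```bash
python3 -m handwheel '[{"ax":0,"ay":0,"az":0,"dx":-0.004,"dy":0,"dz":0,"grip":0.8},{"ax":0,"ay":0,"az":0,"dx":0,"dy":0,"dz":0,"grip":0.8}]' | egrep 'tcp|force'
```

```text
tcp_pos: [0.6515, -0.1335, 0.1672]
ft_force: [0.3, -0.4, -1.5]
```

```bash
python3 -m handwheel '[{"ax":0,"ay":0,"az":0,"dx":-0.006,"dy":0,"dz":0,"grip":0.8},{"ax":0,"ay":0,"az":0,"dx":0,"dy":0,"dz":0,"grip":0.8}]' | egrep 'tcp|force'
```

```text
tcp_pos: [0.6518, -0.1335, 0.1672]
ft_force: [-0.6, 0.2, -2.1]
```

```bash
python3 -m handwheel '[{"ax":0,"ay":0,"az":0,"dx":-0.006,"dy":0,"dz":0,"grip":0.8},{"ax":0,"ay":0,"az":0,"dx":0,"dy":0,"dz":0,"grip":0.8}]' | egrep 'tcp|force'
```

```text
tcp_pos: [0.6521, -0.1336, 0.1672]
ft_force: [0.5, -0.3, -1.6]
```

```bash
python3 -c "
from h import *
s=read_state();print(s['tcp_pos'],s['ft_force'],s['ft_torque'])
im=imaging.read_camera('wrist')
crop(im,230,180,410,310,4,'pics/w13.png')"
```

```text
[ 0.6520716  -0.13355651  0.16724007] [ 0.51744957 -0.32095081 -1.6286412 ] [-0.02381308 -0.0252269  -0.00343198]
```

View pics/w13.png

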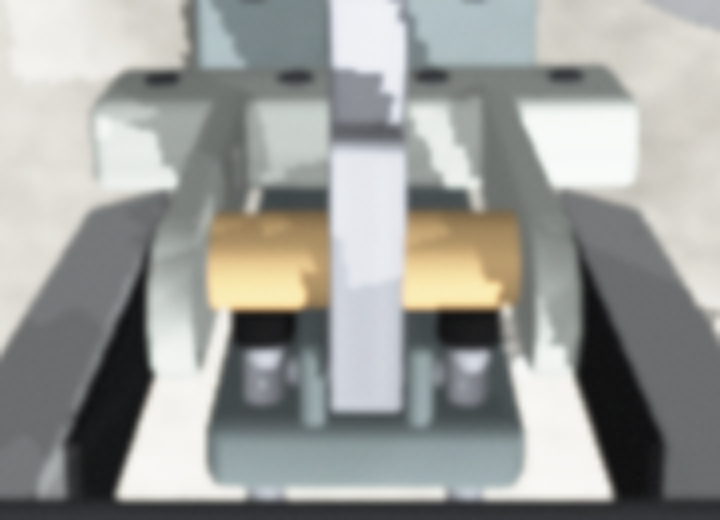

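```bash
python3 -m handwheel '[{"ax":0,"ay":0,"az":0,"dx":-0.005,"dy":0,"dz":0,"grip":0.8},{"ax":0,"ay":0,"az":0,"dx":0,"dy":0,"dz":0,"grip":0.8}]' | egrep 'tcp|force'
```

```text
tcp_pos: [0.6523, -0.1336, 0.1672]
ft_force: [-0.4, 1.2, -2.5]
```

```bash
python3 -m handwheel '[{"ax":0,"ay":0,"az":0,"dx":-0.005,"dy":0,"dz":0,"grip":0.8},{"ax":0,"ay":0,"az":0,"dx":0,"dy":0,"dz":0,"grip":0.8}]' | egrep 'tcp|force'
```

```text
tcp_pos: [0.6525, -0.1336, 0.1672]
ft_force: [-0.5, -0.0, -1.5]
```

```bash
python3 -m handwheel '[{"ax":0,"ay":0,"az":0,"dx":-0.005,"dy":0,"dz":0,"grip":0.8},{"ax":0,"ay":0,"az":0,"dx":0,"dy":0,"dz":0,"grip":0.8}]' | egrep 'tcp|force'
```

```text
tcp_pos: [0.6526, -0.1336, 0.1672]
ft_force: [-2.6, 0.3, -0.5]
```

```bash
python3 -m handwheel '[{"ax":0,"ay":0,"az":0,"dx":-0.004,"dy":0,"dz":0,"grip":0.8},{"ax":0,"ay":0,"az":0,"dx":0,"dy":0,"dz":0,"grip":0.8}]' | egrep 'tcp|force'
```

```text
tcp_pos: [0.6527, -0.1336, 0.1672]
ft_force: [-5.0, 0.7, 0.1]
```

```bash
python3 -m handwheel '[{"ax":0,"ay":0,"az":0,"dx":-0.003,"dy":0,"dz":0,"grip":0.8},{"ax":0,"ay":0,"az":0,"dx":0,"dy":0,"dz":0,"grip":0.8}]' | egrep 'tcp|force'
```

```text
tcp_pos: [0.6527, -0.1337, 0.1672]
ft_force: [-5.2, 1.2, 0.7]
```

```bash
python3 -m handwheel '[{"ax":0,"ay":0,"az":0,"dx":0,"dy":0,"dz":0,"grip":0.8}]' | egrep 'tcp|force'
python3 - <<'E'
from h import *
s=read_state();print(s['ft_force'],s['ft_torque'])
im=imaging.read_camera('wrist')
crop(im,230,180,410,310,4,'pics/w14.png')
im=imaging.read_camera('scene');crop(im,200,160,320,260,5,'pics/s14.png')
E
python3 -m handwheel '[{"ax":0,"ay":0,"az":0,"dx":0.03,"dy":0,"dz":0,"grip":0.8},{"ax":0,"ay":0,"az":0,"dx":0.03,"dy":0,"dz":0,"grip":0.8},{"ax":0,"ay":0,"az":0,"dx":0.02,"dy":0,"dz":0.02,"grip":0.8},{"ax":0,"ay":0,"az":0,"dx":0,"dy":0,"dz":0,"grip":0.8}]' | egrep 'tcp|force'
```

```text
tcp_pos: [0.6527, -0.1337, 0.1671]
ft_force: [-6.1, 1.8, 0.7]
[-6.11083335  1.83984011  0.67515457] [ 0.31815981  1.40792152 -0.06086607]
tcp_pos: [0.6492, -0.1331, 0.1662]
ft_force: [0.7, 0.2, -2.0]
```

View pics/s14.png

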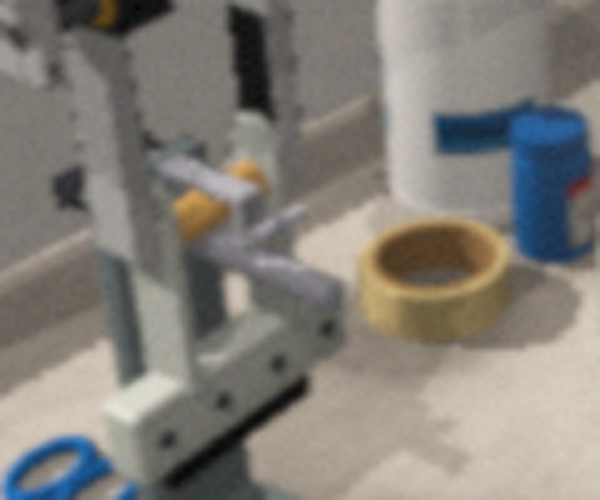

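View pics/w14.png

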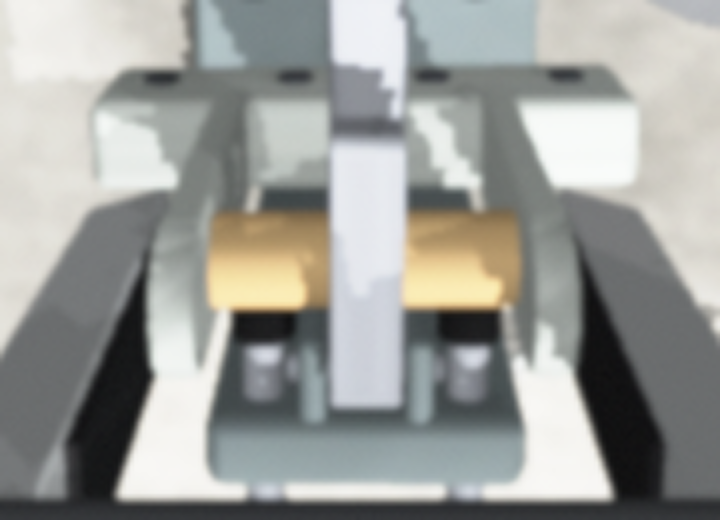

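```bash
python3 -m handwheel '[{"ax":0,"ay":0,"az":0,"dx":0.03,"dy":0,"dz":0,"grip":0.8},{"ax":0,"ay":0,"az":0,"dx":0.03,"dy":0,"dz":0,"grip":0.8},{"ax":0,"ay":0,"az":0,"dx":0.02,"dy":0,"dz":0,"grip":0.8},{"ax":0,"ay":0,"az":0,"dx":0,"dy":0,"dz":0,"grip":0.8}]' | egrep 'tcp|force'; python3 -m handwheel '[{"ax":0,"ay":0,"az":0,"dx":0.01,"dy":0,"dz":0,"grip":0.8},{"ax":0,"ay":0,"az":0,"dx":0.01,"dy":0,"dz":0,"grip":0.8},{"ax":0,"ay":0,"az":0,"dx":0,"dy":0,"dz":0,"grip":0.8}]' | egrep 'tcp|force'
```

```text
tcp_pos: [0.6452, -0.1325, 0.1663]
ft_force: [0.6, 0.8, -1.6]
tcp_pos: [0.6442, -0.1324, 0.1662]
ft_force: [-0.9, 0.2, -2.7]
```

```bash
python3 -m handwheel '[{"ax":0,"ay":0,"az":0,"dx":0.006,"dy":0,"dz":0,"grip":0.8},{"ax":0,"ay":0,"az":0,"dx":0,"dy":0,"dz":0,"grip":0.8}]' | egrep 'tcp|force'
```

```text
tcp_pos: [0.6439, -0.1323, 0.1662]
ft_force: [0.6, 0.5, -2.8]
```

```bash
python3 -m handwheel '[{"ax":0,"ay":0,"az":0,"dx":0.006,"dy":0,"dz":0,"grip":0.8},{"ax":0,"ay":0,"az":0,"dx":0,"dy":0,"dz":0,"grip":0.8}]' | egrep 'tcp|force'
```

```text
tcp_pos: [0.6436, -0.1323, 0.1663]
ft_force: [0.2, -0.1, -2.3]
```

```bash
python3 -m handwheel '[{"ax":0,"ay":0,"az":0,"dx":0.006,"dy":0,"dz":0,"grip":0.8},{"ax":0,"ay":0,"az":0,"dx":0,"dy":0,"dz":0,"grip":0.8}]' | egrep 'tcp|force'
```

```text
tcp_pos: [0.6433, -0.1322, 0.1662]
ft_force: [-0.6, -0.2, -2.1]
```

```bash
python3 -m handwheel '[{"ax":0,"ay":0,"az":0,"dx":0.006,"dy":0,"dz":0,"grip":0.8},{"ax":0,"ay":0,"az":0,"dx":0,"dy":0,"dz":0,"grip":0.8}]' | egrep 'tcp|force'
```

```text
tcp_pos: [0.643, -0.1322, 0.1662]
ft_force: [-1.3, -0.3, -1.8]
```

```bash
python3 -m handwheel '[{"ax":0,"ay":0,"az":0,"dx":0.006,"dy":0,"dz":0,"grip":0.8},{"ax":0,"ay":0,"az":0,"dx":0,"dy":0,"dz":0,"grip":0.8}]' | egrep 'tcp|force'
```

```text
tcp_pos: [0.6427, -0.1322, 0.1663]
ft_force: [-0.2, 0.3, -1.7]
```

```bash
python3 -m handwheel '[{"ax":0,"ay":0,"az":0,"dx":0.006,"dy":0,"dz":0,"grip":0.8},{"ax":0,"ay":0,"az":0,"dx":0,"dy":0,"dz":0,"grip":0.8}]' | egrep 'tcp|force'
```

```text
tcp_pos: [0.6426, -0.1321, 0.1663]
ft_force: [1.6, -0.5, -2.6]
```

```bash
python3 -m handwheel '[{"ax":0,"ay":0,"az":0,"dx":0.006,"dy":0,"dz":0,"grip":0.8},{"ax":0,"ay":0,"az":0,"dx":0,"dy":0,"dz":0,"grip":0.8}]' | egrep 'tcp|force'
```

```text
tcp_pos: [0.6425, -0.1321, 0.1664]
ft_force: [3.0, -0.6, -3.1]
```

Run:
```python
from h import *
im=imaging.read_camera('scene');crop(im,200,160,320,260,5,'pics/s15.png')
```

```text
(no output)
```

View pics/s15.png

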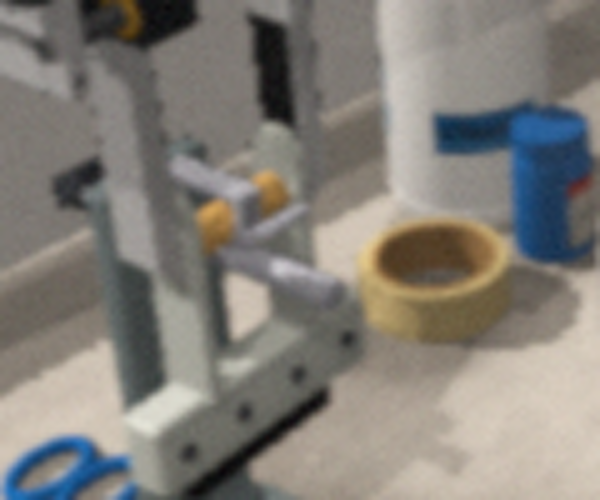

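```bash
python3 -m handwheel '[{"ax":0,"ay":0,"az":0,"dx":0.006,"dy":0,"dz":0,"grip":0.8},{"ax":0,"ay":0,"az":0,"dx":0,"dy":0,"dz":0,"grip":0.8}]' | egrep 'tcp|force'; python3 -m handwheel '[{"ax":0,"ay":0,"az":0,"dx":0,"dy":0,"dz":0,"grip":0.8}]' | egrep 'tcp|force'
```

```text
tcp_pos: [0.6424, -0.1321, 0.1665]
ft_force: [5.2, -1.2, -2.5]
tcp_pos: [0.6424, -0.1321, 0.1664]
ft_force: [5.7, -1.3, -3.2]
```

```bash
python3 -m handwheel '[{"ax":0,"ay":0,"az":0,"dx":0,"dy":0,"dz":0,"grip":0.8},{"ax":0,"ay":0,"az":0,"dx":-0.03,"dy":0,"dz":0,"grip":0.8},{"ax":0,"ay":0,"az":0,"dx":-0.03,"dy":0,"dz":0,"grip":0.8},{"ax":0,"ay":0,"az":0,"dx":-0.03,"dy":0,"dz":0,"grip":0.8},{"ax":0,"ay":0,"az":0,"dx":0,"dy":0,"dz":0.004,"grip":0.8}]' | egrep 'tcp|force'; python3 -m handwheel '[{"ax":0,"ay":0,"az":0,"dx":0,"dy":0,"dz":0.006,"grip":0.8},{"ax":0,"ay":0,"az":0,"dx":0,"dy":0,"dz":0,"grip":0.8}]' | egrep 'tcp|force'
```

```text
tcp_pos: [0.6463, -0.1327, 0.1659]
ft_force: [-0.1, 0.4, -1.7]
tcp_pos: [0.6462, -0.1327, 0.1657]
ft_force: [-0.0, -0.6, -3.1]
```

```bash
python3 -m handwheel '[{"ax":0,"ay":0,"az":0,"dx":0,"dy":0,"dz":0.006,"grip":0.8},{"ax":0,"ay":0,"az":0,"dx":0,"dy":0,"dz":0,"grip":0.8}]' | egrep 'tcp|force'
```

```text
tcp_pos: [0.6463, -0.1327, 0.1655]
ft_force: [-0.3, 0.6, -0.7]
```

```bash
python3 -m handwheel '[{"ax":0,"ay":0,"az":0,"dx":0,"dy":0,"dz":0.006,"grip":0.8},{"ax":0,"ay":0,"az":0,"dx":0,"dy":0,"dz":0,"grip":0.8}]' | egrep 'tcp|force'
```

```text
tcp_pos: [0.6463, -0.1327, 0.1653]
ft_force: [-1.1, 0.9, 0.7]
```

```bash
python3 -m handwheel '[{"ax":0,"ay":0,"az":0,"dx":0,"dy":0,"dz":0,"grip":0.38},{"ax":0,"ay":0,"az":0,"dx":0,"dy":0,"dz":0,"grip":0.34},{"ax":0,"ay":0,"az":0,"dx":0,"dy":0,"dz":0,"grip":0.28},{"ax":0,"ay":0,"az":0,"dx":0,"dy":0,"dz":0,"grip":0.2},{"ax":0,"ay":0,"az":0,"dx":0,"dy":0,"dz":0,"grip":0.1}]'
python3 - <<'E'
from h import *
im=imaging.read_camera('wrist')
crop(im,230,180,410,310,4,'pics/w16.png')
im=imaging.read_camera('scene');crop(im,190,140,340,290,4,'pics/s16.png')
E
```

```text
time: 25.38
tcp_pos: [0.6463, -0.1327, 0.1651]
ee_rot: [-180.0, -0.0, 171.4]
ft_force: [0.1, -0.2, 0.2]
opening: 0.871
```

View pics/w16.png

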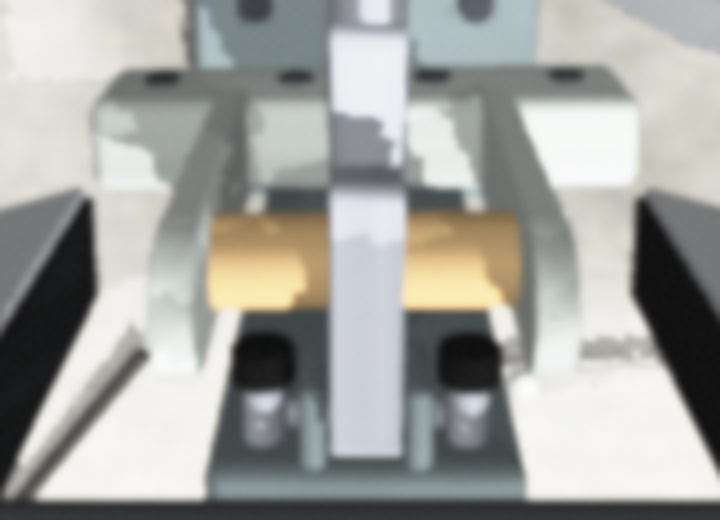

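View pics/s16.png

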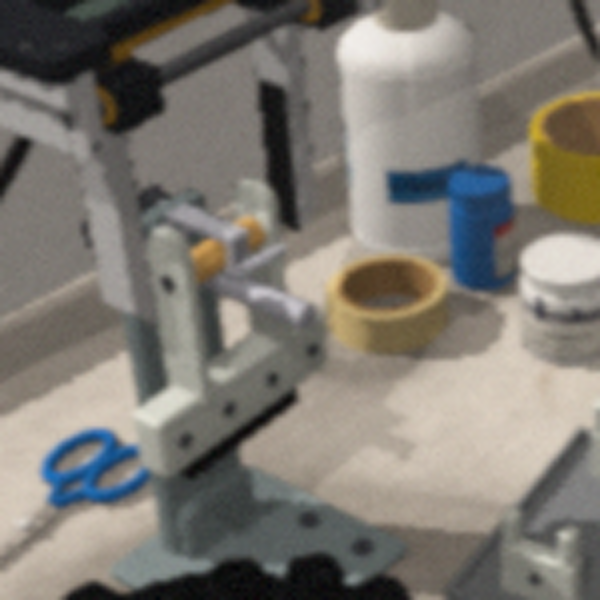

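Squeegee hangs, flap down in front of the bar, fingers clear. Withdraw straight up.

```bash
python3 -m handwheel '[{"ax":0,"ay":0,"az":0,"dx":0,"dy":0,"dz":0,"grip":0},{"ax":0,"ay":0,"az":0,"dx":0,"dy":0,"dz":-0.2,"grip":0},{"ax":0,"ay":0,"az":0,"dx":0,"dy":0,"dz":-0.4,"grip":0},{"ax":0,"ay":0,"az":0,"dx":0,"dy":0,"dz":-0.6,"grip":0},{"ax":0,"ay":0,"az":0,"dx":0,"dy":0,"dz":-0.8,"grip":0}]'; python3 -m handwheel '[{"ax":0,"ay":0,"az":0,"dx":0,"dy":0,"dz":-0.6,"grip":0},{"ax":0,"ay":0,"az":0,"dx":0,"dy":0,"dz":-0.3,"grip":0},{"ax":0,"ay":0,"az":0,"dx":0,"dy":0,"dz":0,"grip":0},{"ax":0,"ay":0,"az":0,"dx":0,"dy":0,"dz":0,"grip":0},{"ax":0,"ay":0,"az":0,"dx":0,"dy":0,"dz":0,"grip":0}]'
python3 - <<'E'
from h import *
im=imaging.read_camera('wrist');cv2.imwrite('pics/w17.png',im[:,:,::-1])
im=imaging.read_camera('scene');crop(im,190,140,390,300,4*.95,'pics/s17.png')
for t in ["ink_jar","hardener_pot","masking_tape"]:
    r=imaging.trace(t,'scene');print(t,[(round(d['p'],2),[int(v) for v in d['bbox']]) for d in r][:1])
E
```

```text
time: 26.1
tcp_pos: [0.6461, -0.1328, 0.2671]
ee_rot: [-180.0, -0.0, 171.4]
ft_force: [0.7, 0.5, 0.4]
opening: 0.998
time: 26.72
tcp_pos: [0.646, -0.1325, 0.3091]
ee_rot: [-180.0, -0.1, 171.4]
ft_force: [-1.1, -0.6, -1.1]
opening: 1.002
ink_jar [(0.94, [319, 200, 345, 232])]
hardener_pot [(0.93, [302, 179, 317, 210])]
masking_tape [(0.75, [268, 203, 304, 229])]
```

View pics/s17.png

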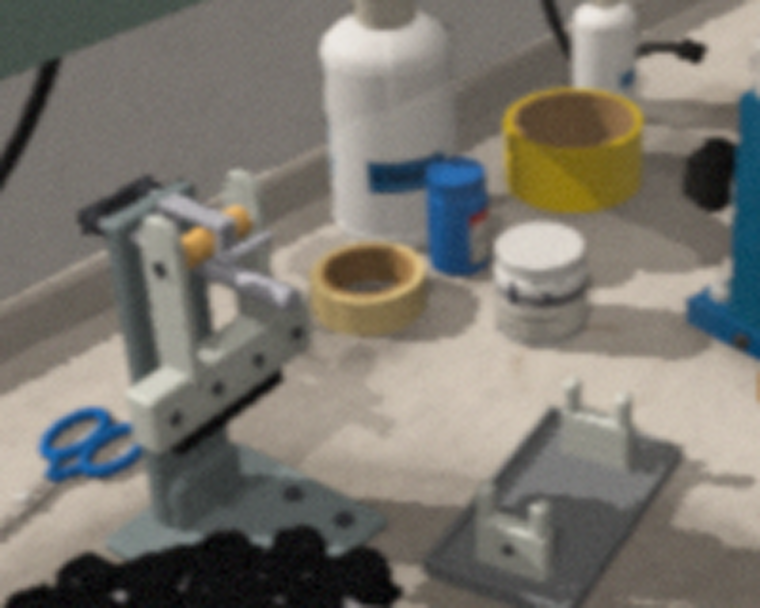

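View pics/w17.png

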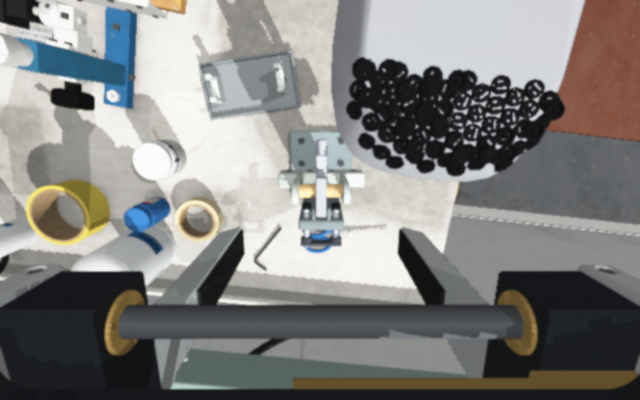

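```bash
python3 -c "
from cell import manip
print(manip.finish_job())"
```

```text
the job is handed in; nothing more can be done
None
```

The squeegee hangs freely by its bar on the peg, with the keeper flap closed in front of it. I handed the job in at about 27 s; no verdict was reported.

- **Lift and approach:** I gripped it across the side arms with 40 N and lifted it straight out of the rest. I lined the bar up with the two stops in the wrist picture to within about 0.3 mm.
- **Flap and stops:** The flap lifted with about 1 N and was seen to have dropped in front of the bar. The push on the stops rose to about 6 N.
- **Tug:** The pull back against the flap reached 5.2 to 5.7 N. The flap held, and the bar moved only about 0.3 mm.
- **Release:** I lowered it until the peg carried its weight, opened the fingers and withdrew about 140 mm straight up.

**Last checks:**
- The scene and wrist pictures show the squeegee hanging with the flap shut and the gripper clear. The blade is well off everything.
- The jars and the tape are where they were, to within a few pixels.
- Single force readings scatter by about 0.5 to 1 N. One reading of about -1.3 N on the way in was only noise, so I took contact from the steady rise that followed.
- The stops met the bar near x = +8 mm of the stand, the far end of the stated range. My picture estimate beforehand was 3 to 5 mm, so I went by the felt value.

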